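# Restock the pantry carousel chest

### The arm

A 6-joint arm with a two-finger parallel gripper is mounted at the origin on the work surface. World frame = base frame: x ahead of the robot, y to its left, z up, the work surface at z = 0. Lengths are in m, angles in rad, forces in N, time in s.
With the tool pointing down it reaches from about 0.25 to 0.725 m from the base axis. Payload 4 kg.
Tool frame: the origin (TCP) lies on the centre line of the jaws, within the pads' length; the fingertips stand 11 mm ahead of it and the grasp point (between the pads) lies 8 mm behind it; z points along the fingers, y is the line along which they close (so a half turn about z gives the same grasp; the last joint's range is limited). The gripper opens to 85 mm and grips with 20 to 120 N. Pads are 22 mm wide; open, the fingers measure 114 mm over their backs; the gripper's body (76 mm by 85 mm) begins 54 mm behind the grasp point. The pads swing forward as they close: fully open they stand 13 mm farther back than shut.
Start: joints at [1.151, 0.241, 0.005, 1.335, 0, 1.571], TCP at [0.204, 0.457, 0.242] pointing down, gripper open.
Joint ranges: [-2.72, 2.72], [-1.05, 1.87], [-1.09, 1.28], [-1.99, 2.15], [-1.42, 1.44], [-3.14, 3.14]. Speed limits (rad/s): [2.79, 2.79, 3.14, 3.14, 3.14, 3.14].

### API

Orientations are given as a 3x3 rotation matrix whose columns are the frame's x, y, z axes.
In Python, from workcell import robot gives the robot as it stands.
- The arm moves only by the shell command python3 -m inch 'ROWS'. ROWS is JSON, a list that holds one entry, the list of rows, each a list of 7 numbers: the shift along the tool's x, y, z in m, then the turn, a rotation vector about the tool's x, y, z in degrees, then the closure, from 0 (fully open) to 1 (shut). A call has 1 to 5 rows; each row is the pose to reach, as a shift and turn from the pose commanded when the call began, along the tool's axes at that moment; what a row does not reach only later rows make up. A row lasts 1/12 s, in which the tool goes at most 41.7 mm and 7.16 degrees, less where a joint would pass 70% of its speed; a pose out of reach is approached as far as the arm can. A call with a gripper value outside its range is refused whole. The fingers move at their own pace and stop on an object; the grip force is fixed at half the most. Time passes only in rows, so rows that repeat a pose let the fingers close. It gives the time, the measured TCP pose, the force, the opening and the grip force at its end, in the units of the state.
- robot.state(): the state, without advancing time (a new reading comes with each control period).
- robot.capture(name): name is "scene" or "top" or "wrist"; returns a dict with "img" (420x560x3 uint8, blue, green, red), "fovy" (degrees; the focal length in pixels is half the picture's height over the tangent of half this angle, whatever the lens; pixels are square), "cx", "cy" (the principal point, pixels), "R" (3x3) and "t" (3): a world point X has camera coordinates R X + t. Camera axes: x right, y down, z forward; pixel columns grow to the right and rows downward; lengths in m; the calibration is good to about 2 mm. The wrist camera is an equidistant fisheye: a pixel r from the principal point sees the ray r / f radians off the axis. A picture is of the moment at which its call begins. There is no depth.
- robot.finish_job(): hands the job in; it is judged then, once.
The state is a dict: "clock": time; "joint_positions": joint angles; "qvel": joint speeds; "joint_efforts": joint torques, N m; "eef_pos": TCP position; "ee_rot": TCP orientation; "force": force on the tool from outside, world axes, zero at the start; "torque": the same for the moment, N m; "finger_gap": finger opening in m; "grasp_force": force on a finger pad.
Only numpy, scipy, OpenCV 4.12 (cv2) and the standard library are available. Lean on these libraries where they do the work, as an engineer would, in place of code of your own. Each camera call takes 0.05 s, during which the arm holds its last target. There are 200 camera calls.

### The job

Put the refilled spice jars and tea tins away in the carousel chest. Turn the turnbutton clear and stand the lid open upright, turn the carousel by its hub handle until the bay with the raised step clicks in at the front and stand all the low tins there, then turn it on until the plain empty bay clicks in at the front and stand all the tall jars in that one. Leave the carousel on that stop, shut the lid and turn the turnbutton back over it; leave the rest of the worktop as it is.

Things in the scene. Friction and masses are not known exactly. Their poses are not given: they have to be found in the camera images.
- chest: Fixed wooden chest 350 x 350 x 130 mm high, a carousel inside. Origin: centre of its underside on the worktop; x from front to rear, z up; the front (-x) faces roughly to the robot. Its top (12 mm board) has a loading hatch at chest x -155 to +90, y -90 to +90 mm; the rest of the top is fixed and covers the side and rear bays, so only the front bay and the hub are reached through the open hatch.
- lid (a joint): Lid angle, rad: 0 shut, flush with the chest top; 1.65 fully open (stop), just past upright. Plate 242 x 174 x 12 mm, 0.35 kg, hinged at the hatch's rear edge. A stiff friction hinge (0.5 N m): it stays where it is left; lifting takes about 5 N at the knob.
- hinge_line (a point): Middle of the lid's hinge line, on the chest at chest (90, 0, 130) mm; the hinge runs along the chest's y axis.
- lid_knob (a point): Grip point of the lid's knob, an upright steel cylinder 32 mm in diameter and 40 mm high, 205 mm from the hinge line and 37 mm from the lid's front edge; the point lies on the knob's axis 28 mm above the lid's upper face and moves with the lid. z: normal of that face.
- turnbutton (a joint): Angle, rad, of the brass turnbutton on the chest's top right of the hatch (chest -y side), about its upright pivot, counter-clockwise from above: 0 (stop) nose to the chest's rear (+x), clear of the lid; 1.57 (stop) nose to +y over the lid, holding it shut. Friction 0.06 N m, stays where left. Bar 66 mm long, 18 wide, underside 2 mm and top 26 mm above the chest's top.
- button_pivot (a point): Pivot of the turnbutton, at chest (-100, -115) mm, at half the bar's height (144 mm above the worktop).
- button_nose (a point): Point near the nose of the turnbutton, 54 mm from the pivot (bar end at 58 mm), at half the bar's height; moves with it.
- carousel (a joint): Carousel angle, rad, about the upright axis at the chest's centre, counter-clockwise from above, unlimited. Click stops at multiples of pi/2: when let go, a sprung roller pulls it into the nearest stop (rests within 0.04 rad; about 0.2 N m to turn it over the hump half way). 0 and whole turns: jar bay at the front; pi/2: tin bay at the front.
- hub (a point): Centre of the hub handle, 97 mm above the worktop: wooden bar 62 mm along this point's x, 16 wide, 26 high, top at 110 mm. Axes turn with the carousel; dividers (5 mm thick, top at 70 mm) run along x and y to the rim (inner radius 136 mm, top at 68 mm). Quadrant x>0, y>0: jar bay; x>0, y<0: tin bay; the two with x<0 hold fixed canisters (72 mm diameter, tops at 104 mm).
- jar_bay (a point): Middle of the jar bay's floor (plain quarter-round bay without a step), 100 mm from the axis, 34 mm above the worktop. Two jars fit side by side, at 100 mm radius and about 24 degrees either side of the middle.
- tin_bay (a point): Middle of the tin bay's floor, a quarter-round bay with a step raised by 24 mm (pale wood), 100 mm from the axis, 58 mm above the worktop. Two tins fit side by side, at 100 mm radius and about 22 degrees either side of the middle.
- loading_spot (a point): Point fixed on the chest at chest (-100, 0, 34) mm, below the front of the hatch: a bay is at the front, on its stop, when its middle lies over this point. x, y axes as the chest's.
- jar_a: Tall spice jar: glass with a wooden lid, plain cylinder 52 mm in diameter, 70 mm high, heavy base, about 0.2 kg. Origin: centre of its underside; z up when standing. Stands on the worktop at the left or right of the chest. May be absent (None).
- jar_b: Another such jar. May be absent (None); at least one jar is there.
- tin_a: Low metal tea tin, plain cylinder 56 mm in diameter, 44 mm high, about 0.16 kg. Origin: centre of its underside; z up when standing. Stands on the worktop at the left or right of the chest. May be absent (None).
- tin_b: Another such tin. May be absent (None); at least one tin is there.
- clip_jar: Bystander: large clip-top glass jar, 100 mm in diameter, 150 mm high, 0.9 kg. Origin: centre of its underside. Not to be moved.
- basket: Bystander: white storage basket with wooden rim, 170 x 130 x 85 mm, with two cans in it. Origin: centre of its underside. Not to be moved.
- mug: Bystander: terracotta mug, 76 mm in diameter, 85 mm high, handle at its +y. Origin: centre of its underside. Not to be moved.
There are look-alikes about, which are no part of the job. What is shaped like the jar_a but blue or purple is not meant.

How it is judged:
By the outcome, as a careful person would: the job done as asked, in the order asked, and still so for the second after the job is handed in, with the robot touching nothing.
Of jar_a, jar_b only 1 to 2 are there at a start; the rules pass over those that are not, and their reading is None.
Of tin_a, tin_b only 1 to 2 are there at a start; the rules pass over those that are not, and their reading is None.
At some moment in a run one of jar_a, jar_b, tin_a, tin_b may be knocked a few centimetres aside while the robot is not near it.
It also fails if it takes over 210 s, if anything falls off the work surface, if the arm or the gripper's body presses on something with over 40 N, if the wrist force passes 120 N, or if a joint passes its speed limit or range.

## Working session

There is one attempt and no reset: what is moved stays moved. The work goes in short steps, Python scripts to look and compute and a shell command to move; the robot and the scene stay as the last step left them, time stands still between calls to the robot, and variables do not carry over. Pictures are saved under pics/ and viewed, at most 14 in all, crops included, and the job is handed in when it is done.

```bash
mkdir -p pics; ls; python3 - <<'E'
from workcell import robot
import cv2,json,numpy as np
for n in("scene","top"):
    c=robot.capture(n); cv2.imwrite(f"pics/{n}0.png",cv2.resize(c["img"],(784,588),interpolation=cv2.INTER_CUBIC))
    print(n,c["fovy"],c["cx"],c["cy"],np.round(c["R"],3).tolist(),np.round(c["t"],3).tolist())
s=robot.state();print({k:np.round(v,3).tolist() for k,v in s.items()})
E
```

```text
pics
scene 42.848627251295895 286.2652320236972 209.53596430138313 [[-0.881, 0.474, 0.005], [0.394, 0.738, -0.548], [-0.263, -0.48, -0.837]] [0.4, -0.112, 1.599]
top 43.9159237513553 280.30922615273823 205.78784814894655 [[-0.021, -1.0, 0.001], [-0.994, 0.021, -0.107], [0.107, -0.003, -0.994]] [0.014, 0.444, 1.581]
{'clock': 0.1, 'joint_positions': [1.151, 0.241, 0.004, 1.335, 0.0, 1.571], 'qvel': [-0.002, -0.002, 0.004, 0.002, -0.0, -0.0], 'joint_efforts': [-0.001, -37.314, 25.301, 0.011, -0.0, 0.0], 'eef_pos': [0.204, 0.456, 0.242], 'ee_rot': [[-0.913, 0.408, -0.001], [0.408, 0.913, -0.002], [0.0, -0.002, -1.0]], 'force': [0.072, 0.347, 0.315], 'torque': [-0.025, -0.063, 0.014], 'grasp_force': 0.0, 'finger_gap': 0.086}
```

View pics/scene0.png

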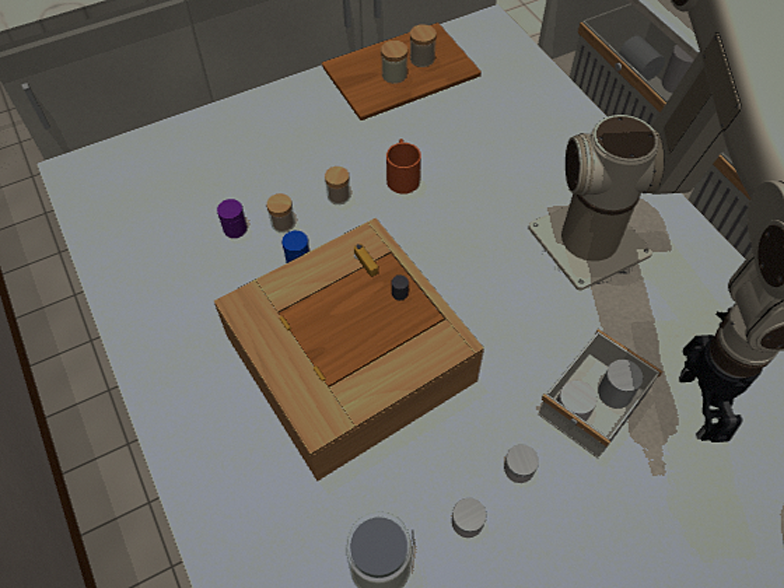

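View pics/top0.png

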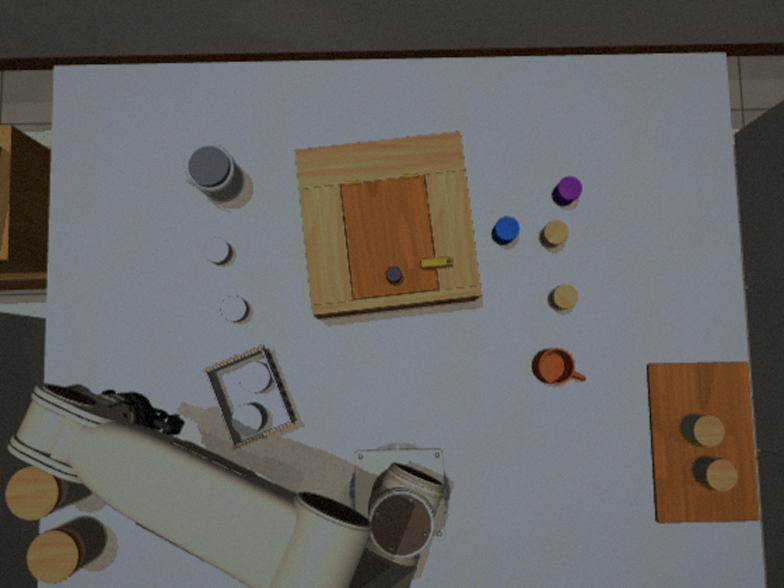

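The tops at top-view (555,233) and (565,297) are wooden-lidded jars and (219,250) and (234,308) are tins. Blue (506,230) and purple (568,190) are look-alikes, and the two on the board at (708,431) and (721,475) are off the worktop. I'll confirm this in one enlarged crop.

```bash
cat > h.py <<'E'
from workcell import robot
import cv2,numpy as np
def f_of(c): return 210/np.tan(np.radians(c["fovy"]/2))
def ray(c,u,v,fish=False):
    f=f_of(c);x,y=u-c["cx"],v-c["cy"]
    if fish:
        r=np.hypot(x,y)+1e-9;d=np.array([x/r*np.sin(r/f),y/r*np.sin(r/f),np.cos(r/f)])
    else: d=np.array([x/f,y/f,1])
    R=np.array(c["R"]);return -R.T@np.array(c["t"]),R.T@d
def at(c,u,v,z,fish=False):
    o,d=ray(c,u,v,fish);return o+d*(z-o[2])/d[2]
def proj(c,X,fish=False):
    p=np.array(c["R"])@np.array(X)+np.array(c["t"]);f=f_of(c)
    if fish:
        r=np.hypot(p[0],p[1]);th=np.arctan2(r,p[2]);return c["cx"]+f*th*p[0]/r,c["cy"]+f*th*p[1]/r
    return c["cx"]+f*p[0]/p[2],c["cy"]+f*p[1]/p[2]
def st():
    s=robot.state();return {k:np.round(s[k],4).tolist() for k in("clock","eef_pos","force","finger_gap","grasp_force","joint_positions")},np.array(s["ee_rot"])
E
python3 - <<'E'
from h import *
c=robot.capture("top");im=c["img"];U=lambda p:((p[0]+.5)/1.4-.5,(p[1]+.5)/1.4-.5)
for n,p,z in [("cRL",(296,150),.13),("cRR",(461,132),.13),("cFR",(481,298),.13),("cFL",(315,315),.13),("knob",(393,274),.17),("piv",(428,263),.156),("nose",(450,261),.156),("jar1",(555,233),.07),("jar2",(565,297),.07),("tin1",(219,250),.044),("tin2",(234,308),.044),("bj1",(708,431),.09),("blue",(506,230),.07),("purple",(568,190),.07)]:
    print(n,np.round(at(c,*U(p),z),3))
a=cv2.resize(im[85:235,205:350],None,fx=3.9,fy=3.9,interpolation=cv2.INTER_CUBIC)
b=cv2.resize(im[120:230,345:425],None,fx=2.6,fy=2.6,interpolation=cv2.INTER_CUBIC)
d=cv2.resize(im[160:240,140:180],None,fx=3.5,fy=3.5,interpolation=cv2.INTER_CUBIC)
o=np.zeros((585,800,3),np.uint8);o[:a.shape[0],:a.shape[1]]=a;o[:b.shape[0],570:570+b.shape[1]]=b;o[290:290+d.shape[0],570:570+d.shape[1]]=d
cv2.imwrite("pics/crop1.png",o)
E
```

```text
cRL [0.728 0.201 0.13 ]
cRR [ 0.76  -0.146  0.13 ]
cFR [ 0.409 -0.176  0.13 ]
cFL [0.381 0.165 0.13 ]
knob [0.457 0.003 0.17 ]
piv [ 0.48  -0.068  0.156]
nose [ 0.483 -0.113  0.156]
jar1 [ 0.551 -0.348  0.07 ]
jar2 [ 0.413 -0.363  0.07 ]
tin1 [0.534 0.382 0.044]
tin2 [0.406 0.349 0.044]
bj1 [ 0.127 -0.641  0.09 ]
blue [ 0.56  -0.243  0.07 ]
purple [ 0.645 -0.38   0.07 ]
```

View pics/crop1.png

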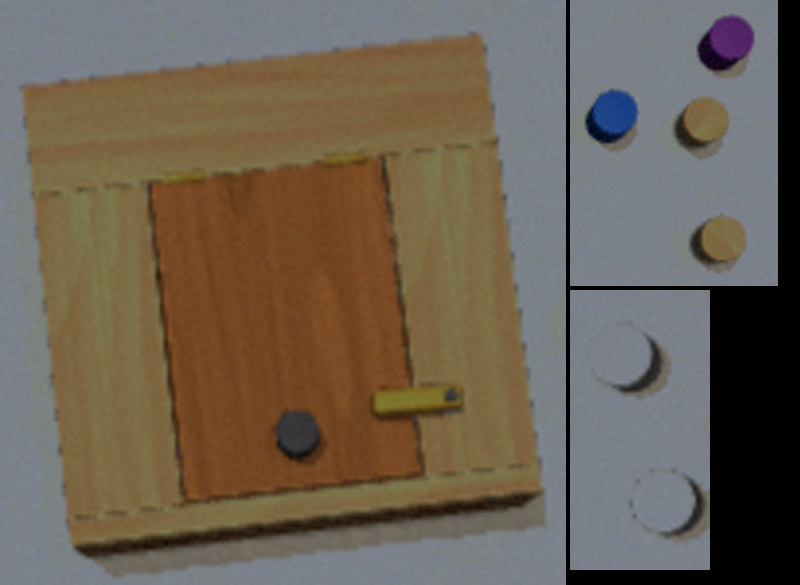

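Crop: chest corners at (23,87), (482,35), (540,490) and (72,543); the pivot is the dark dot at (451,395), with the nose over the lid. The two wooden-lidded jars (right) and two pale tins (left) are confirmed.

```bash
cat >> h.py <<'E'
def chest():
    import json;return json.load(open("chest.json"))
def ch2w(p):
    x,y,a=chest();c,s=np.cos(a),np.sin(a);return np.array([x+c*p[0]-s*p[1],y+s*p[0]+c*p[1],p[2]])
E
python3 - <<'E'
from h import *
import json
from scipy.optimize import least_squares
T=robot.capture("top");S=robot.capture("scene")
k=np.array([[175,175],[175,-175],[-175,-175],[-175,175]])/1e3
pt=np.array([[23,87],[482,35],[540,490],[72,543]])/3.9+[205,85]-.4
ps=(np.array([[312,455],[216,303],[376,220],[482,350]])+.5)/1.4-.5
def W(q):
    c,s=np.cos(q[2]),np.sin(q[2]);return [np.array([q[0]+c*a-s*b,q[1]+s*a+c*b,.13]) for a,b in k]
def res(q,which="ts"):
    r=[]
    for w,a,b in zip(W(q),pt,ps):
        if "t" in which:r+=list(np.array(proj(T,w))-a)
        if "s" in which:r+=list(np.array(proj(S,w))-b)
    return r
for w in("t","s","ts"):
    o=least_squares(res,[.57,.01,.08],args=(w,),loss="soft_l1");print(w,np.round(o.x,4),np.round(res(o.x,w),1))
json.dump(o.x.tolist(),open("chest.json","w"))
for n,p in [("knob",(-.115,0,.158)),("piv",(-.1,-.115,.156))]: print(n,ch2w(p))
# knob / pivot check from top
# object tops by fitting: sub-pixel contour of color masks
def blob(c,X,z,lo,hi,R):
    u,v=map(int,np.round(proj(c,X)));h=cv2.cvtColor(c["img"],cv2.COLOR_BGR2HSV)
    m=cv2.inRange(h,lo,hi);y,x=np.mgrid[:420,:560];m[(x-u)**2+(y-v)**2>R*R]=0
    n,l,s,ce=cv2.connectedComponentsWithStats(m);i=1+np.argmax(s[1:,4]);return np.round(at(c,*ce[i],z),3),s[i,4],np.round(ce[i],1)
for X in([.551,-.348,.07],[.413,-.363,.07]):
    for c in(T,S): print("jar",blob(c,X,.07,(8,75,70),(28,255,255),22))
for X in([.534,.382,.044],[.406,.349,.044]):
    for c in(T,S):
        u,v=map(int,proj(c,X));h=cv2.cvtColor(c["img"],cv2.COLOR_BGR2HSV)
        print("tin",u,v,[tuple(int(a) for a in h[v,u+d]) for d in(0,-4,4,-14,14)])
E
```

```text
t [0.5725 0.0136 0.0947] [-0.3 -0.5  0.3 -0.5  0.6  0.3 -0.5  0.7]
s [0.5736 0.0194 0.098 ] [-0.4  1.  -1.5 -0.2  0.3 -0.9  2.6 -0.3]
ts [0.5731 0.0163 0.0963] [-1.3 -0.6 -1.  -0.3 -0.8 -0.8 -1.7 -1.4 -0.2  0.   0.2 -1.7 -1.4  0.6
  2.1 -1.2]
knob [0.4586166  0.00526281 0.158     ]
piv [ 0.48459942 -0.10776326  0.156     ]
jar (array([ 0.553, -0.349,  0.07 ]), np.int32(226), array([396.7, 165.8]))
jar (array([ 0.557, -0.346,  0.07 ]), np.int32(211), array([198.9, 145.7]))
jar (array([ 0.413, -0.363,  0.07 ]), np.int32(232), array([403.3, 211.7]))
jar (array([ 0.419, -0.359,  0.07 ]), np.int32(202), array([240., 126.]))
tin 156 178 [(109, 31, 140), (111, 26, 139), (109, 31, 140), (106, 28, 137), (108, 24, 137)]
tin 334 363 [(24, 10, 131), (38, 8, 129), (30, 8, 130), (95, 11, 143), (106, 19, 149)]
tin 166 219 [(108, 28, 139), (106, 21, 135), (109, 35, 138), (110, 28, 138), (101, 21, 135)]
tin 372 326 [(30, 10, 126), (20, 12, 128), (23, 8, 127), (94, 12, 145), (110, 25, 153)]
```

```bash
cat >> h.py <<'E'
from scipy.spatial.transform import Rotation as Ro
def Rt(yaw=0.,pitch=0.):  # tool: x=-chest x, y=chest y, z down; yaw deg ccw from chest; pitch deg tilts z towards +x
    a=chest()[2]+np.radians(yaw)
    return Ro.from_euler('z',a).as_matrix()@Ro.from_euler('y',-pitch,degrees=True).as_matrix()@np.array([[-1,0,0],[0,1,0],[0,0,-1.]])
def plan(w):
    s=robot.state();p,R=np.array(s["eef_pos"]),np.array(s["ee_rot"])
    for q,Q in w:
        q=np.array(q);d=R.T@(q-p);r=Ro.from_matrix(R.T@Q).as_rotvec(degrees=True)
        print("d",np.round(d,4).tolist(),"rot",np.round(r,1).tolist(),"| to",np.round(q,3).tolist());p,R=q,Q
E
python3 - <<'E'
from h import *
import json
json.dump([.573,.0152,.0955],open("chest.json","w"))
R=Rt();b=lambda th,off,z:ch2w((-.1+.045*np.cos(th)-off*np.sin(th),-.115+.045*np.sin(th)+off*np.cos(th),z))
print(R.round(3))
plan([(ch2w((-.145,-.07,.26)),R),(ch2w((-.145,-.07,.147)),R)]+[(b(np.radians(t),.024,.147),R) for t in(90,60,30,0,-6)]+[(ch2w((-.055,-.075,.147)),R),(ch2w((-.055,-.075,.26)),R),(ch2w((-.115,0,.26)),R)])
E
```

```text
[[-0.995 -0.095  0.   ]
 [-0.095  0.995  0.   ]
 [ 0.     0.    -1.   ]]
d [-0.4254, -0.3847, -0.0177] rot [-0.1, -0.0, -29.5] | to [0.435, -0.068, 0.26]
d [0.0, 0.0, 0.113] rot [0.0, 0.0, 0.0] | to [0.435, -0.068, 0.147]
d [-0.021, 0.0, 0.0] rot [0.0, 0.0, 0.0] | to [0.456, -0.066, 0.147]
d [-0.0257, 0.006, 0.0] rot [0.0, 0.0, 0.0] | to [0.481, -0.058, 0.147]
d [-0.0253, -0.0077, 0.0] rot [0.0, 0.0, 0.0] | to [0.507, -0.063, 0.147]
d [-0.018, -0.0193, 0.0] rot [0.0, 0.0, 0.0] | to [0.527, -0.081, 0.147]
d [-0.0023, -0.0048, 0.0] rot [0.0, 0.0, 0.0] | to [0.53, -0.085, 0.147]
d [0.0023, 0.0208, 0.0] rot [0.0, 0.0, 0.0] | to [0.525, -0.065, 0.147]
d [0.0, 0.0, -0.113] rot [0.0, 0.0, 0.0] | to [0.525, -0.065, 0.26]
d [0.06, 0.075, 0.0] rot [0.0, 0.0, 0.0] | to [0.459, 0.004, 0.26]
```

```bash

python3 -m inch '[[[-0.14,-0.13,-0.018,0,0,-29.5,1],[-0.14,-0.13,-0.018,0,0,-29.5,1],[-0.14,-0.13,-0.018,0,0,-29.5,1],[-0.14,-0.13,-0.018,0,0,-29.5,1],[-0.14,-0.13,-0.018,0,0,-29.5,1]]]'
python3 - <<'E'
from h import *
s,R=st();print(s,R.round(3))
plan([(ch2w((-.145,-.07,.26)),Rt()),(ch2w((-.145,-.07,.147)),Rt())])
E
```

```text
clock: 0.67
eef_pos: [0.2788, 0.2795, 0.2603]
ee_rot: [[-0.995, -0.101, 0.0], [-0.101, 0.995, 0.0], [-0.0, 0.0, -1.0]]
force: [0.6, 0.0, 0.1]
finger_gap: 0.0256
grasp_force: 0.0
{'clock': 0.6667, 'eef_pos': [0.2788, 0.2795, 0.2603], 'force': [0.6442, 0.0459, 0.1454], 'finger_gap': 0.0256, 'grasp_force': 0.0, 'joint_positions': [0.7866, 0.0231, -0.2022, 1.3453, -0.0, 0.6858]} [[-0.995 -0.101  0.   ]
 [-0.101  0.995  0.   ]
 [-0.     0.    -1.   ]]
d [-0.1207, -0.3618, 0.0003] rot [0.0, 0.0, 0.3] | to [0.435, -0.068, 0.26]
d [0.0, 0.0, 0.113] rot [0.0, 0.0, 0.0] | to [0.435, -0.068, 0.147]
```

```bash

python3 -m inch '[[[-0.06,-0.18,0,0,0,0,1],[-0.06,-0.18,0,0,0,0,1],[-0.06,-0.18,0,0,0,0,1],[-0.06,-0.18,0,0,0,0,1],[-0.06,-0.18,0,0,0,0,1]]]' >/dev/null
python3 -m inch '[[[-0.06,-0.18,0,0,0,0,1],[-0.06,-0.18,0,0,0,0,1],[-0.06,-0.18,0,0,0,0,1],[-0.06,-0.18,0,0,0,0,1],[-0.06,-0.18,0,0,0,0,1]]]'
python3 - <<'E'
from h import *
R=Rt()
plan([(ch2w((-.145,-.07,.26)),R),(ch2w((-.145,-.07,.147)),R),(ch2w((-.124,-.07,.147)),R)])
c=robot.capture("wrist");cv2.imwrite("pics/w1.png",c["img"])
E
```

```text
clock: 1.5
eef_pos: [0.4334, -0.0698, 0.2603]
ee_rot: [[-0.996, -0.092, 0.001], [-0.092, 0.996, -0.001], [-0.001, -0.001, -1.0]]
force: [-0.3, 0.6, 0.4]
finger_gap: 0.0004
grasp_force: 0.0
d [-0.002, 0.0013, 0.0003] rot [-0.1, 0.1, -0.2] | to [0.435, -0.068, 0.26]
d [0.0, 0.0, 0.113] rot [0.0, 0.0, 0.0] | to [0.435, -0.068, 0.147]
d [-0.021, 0.0, 0.0] rot [0.0, 0.0, 0.0] | to [0.456, -0.066, 0.147]
```

View pics/w1.png

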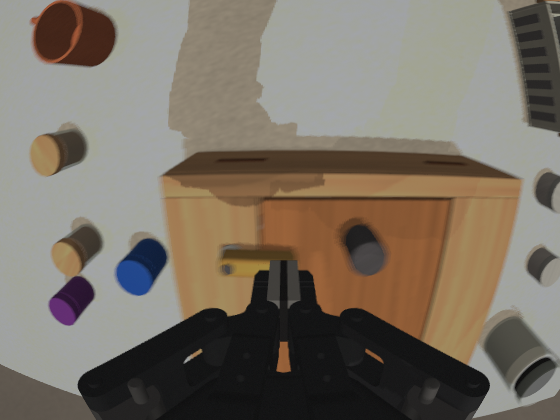

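The wrist view shows the turnbutton at (226–295,262) with its nose over the lid, the knob top at (369,260), and the front top corners at (166,178) and (520,183).

```bash
python3 - <<'E'
from h import *
c=robot.capture("wrist")
for n,p,z,q in [("FR",(166,180),.13,(-.175,-.175,.13)),("FL",(519,183),.13,(-.175,.175,.13)),("knob",(369,262),.17,(-.115,0,.17)),("jar2",(46,154),.07,None),("jar1",(69,258),.07,None)]:
    print(n,at(c,*p,z,True).round(4), None if q is None else ch2w(q).round(4))
E
python3 -m inch '[[[-0.002,0.001,0.113,0,0,0,1],[-0.002,0.001,0.113,0,0,0,1],[-0.002,0.001,0.113,0,0,0,1],[-0.002,0.001,0.113,0,0,0,1]]]' >/dev/null
python3 -m inch '[[[-0.01,0,0,0,0,0,1],[-0.021,0,0,0,0,0,1],[-0.034,0.003,0,0,0,0,1],[-0.047,0.006,0,0,0,0,1]]]'
python3 -m inch '[[[-0.012,-0.003,0,0,0,0,1],[-0.025,-0.008,0,0,0,0,1],[-0.035,-0.016,0,0,0,0,1],[-0.043,-0.027,0,0,0,0,1],[-0.046,-0.032,0,0,0,0,1]]]'
```

```text
FR [ 0.4229 -0.174   0.13  ] [ 0.4155 -0.1757  0.13  ]
FL [0.3912 0.1636 0.13  ] [0.3821 0.1727 0.13  ]
knob [0.4646 0.     0.17  ] [0.4585 0.0042 0.17  ]
jar2 [ 0.4162 -0.3621  0.07  ] None
jar1 [ 0.555  -0.3461  0.07  ] None
clock: 2.27
eef_pos: [0.4816, -0.0541, 0.149]
ee_rot: [[-0.995, -0.095, 0.001], [-0.095, 0.995, -0.001], [-0.001, -0.001, -1.0]]
force: [-3.2, -0.9, 0.9]
finger_gap: 0.0001
grasp_force: 0.8
clock: 2.68
eef_pos: [0.5315, -0.0819, 0.149]
ee_rot: [[-0.995, -0.096, 0.003], [-0.096, 0.995, 0.0], [-0.003, -0.0, -1.0]]
force: [0.2, 1.4, 0.3]
finger_gap: 0.0003
grasp_force: 0.6
```

```bash

python3 -m inch '[[[0.005,0.03,0,0,0,0,0],[0.005,0.03,-0.08,0,0,0,0],[0.005,0.03,-0.11,0,0,0,0],[0.04,0.05,-0.11,0,0,0,0],[0.072,0.085,-0.11,0,0,0,0]]]' >/dev/null
python3 -m inch '[[[0.06,0.02,0,0,0,0,0],[0.06,0.02,0,0,0,0,0],[0.06,0.02,0,0,0,0,0]]]'
python3 - <<'E'
from h import *
T=robot.capture("top");c=robot.capture("wrist")
a=cv2.resize(T["img"][85:235,205:350],None,fx=2.5,fy=2.5,interpolation=cv2.INTER_CUBIC)
b=cv2.resize(c["img"][60:340,130:560],None,fx=1,fy=1)
o=np.zeros((375,800,3),np.uint8);o[:375,:362]=a;o[:280,365:795]=b;cv2.imwrite("pics/c2.png",o)
E
```

```text
clock: 3.35
eef_pos: [0.3927, 0.004, 0.2584]
ee_rot: [[-0.995, -0.097, 0.001], [-0.097, 0.995, 0.0], [-0.001, 0.0, -1.0]]
force: [-1.1, 0.3, 0.3]
finger_gap: 0.0854
grasp_force: 0.0
```

View pics/c2.png

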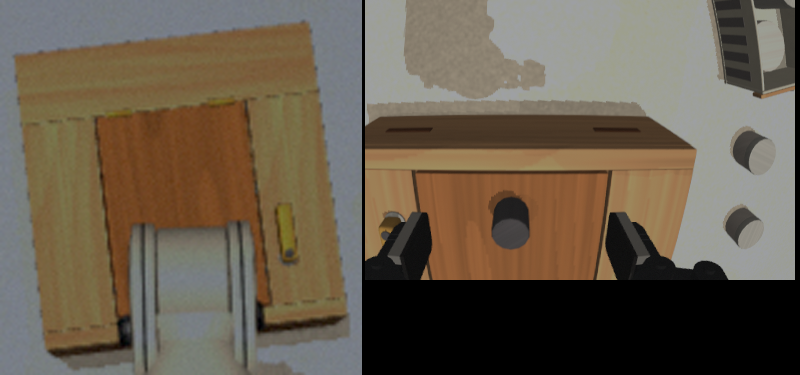

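Turnbutton (crop 285,230) now points to the rear, clear of the lid. The knob top is at wrist pixel (275,292) and the front-left corner at (460,210).

```bash
python3 - <<'E'
from h import *
c=robot.capture("wrist")
g=cv2.cvtColor(c["img"],cv2.COLOR_BGR2GRAY)
for n,p,z,q in [("FL",(460,209),.13,(-.175,.175,.13)),("hatchFL",(373,231),.13,(-.155,.09,.13)),("hatchFR",(180,231),.13,(-.155,-.09,.13)),("knob",(275,292),.17,(-.115,0,.17)),("tin2",(521,211),.044,None),("tin1",(515,290),.044,None)]:
    print(n,at(c,*p,z,True).round(4), None if q is None else ch2w(q).round(4))
plan([(ch2w((-.115,0,.23)),Rt()),(ch2w((-.115,0,.158)),Rt())])
E
```

```text
FL [0.3861 0.1706 0.13  ] [0.3821 0.1727 0.13  ]
hatchFL [0.4151 0.0866 0.13  ] [0.4101 0.09   0.13  ]
hatchFR [ 0.4318 -0.0855  0.13  ] [ 0.4273 -0.0892  0.13  ]
knob [0.4594 0.0038 0.17  ] [0.4585 0.0042 0.17  ]
tin2 [0.4032 0.3361 0.044 ] None
tin1 [0.5314 0.3842 0.044 ] None
d [-0.0607, -0.0046, 0.0282] rot [-0.0, 0.2, 0.0] | to [0.459, 0.004, 0.23]
d [0.0, 0.0, 0.072] rot [0.0, 0.0, 0.0] | to [0.459, 0.004, 0.158]
```

The lid's upper face will look rearward once it is open. So I lift by the knob with the tool vertical (the knob pivots in the pads) to about 64°, then push the front edge over from the front.

```bash
python3 - <<'E'
from h import *
import json
json.dump([.5745,.0152,.0955],open("chest.json","w"))
plan([(ch2w((-.115,0,.151)),Rt())])
f=lambda p:np.array([.205*np.cos(p)-.028*np.sin(p),0,-.205*np.sin(p)-.028*np.cos(p)])
for k in range(4):
    print([np.round(f(np.radians(16*k+4*j))-f(np.radians(16*k)),4)[[0,2]].tolist() for j in(1,2,3,4)])
E
python3 -m inch '[[[-0.06,-0.005,0.03,0,0,0,0],[-0.062,-0.005,0.06,0,0,0,0],[-0.062,-0.005,0.107,0,0,0,0],[-0.062,-0.005,0.107,0,0,0,0],[-0.062,-0.005,0.107,0,0,0,0]]]'
python3 -m inch '[[[0,0,0,0,0,0,1],[0,0,0,0,0,0,1],[0,0,0,0,0,0,1],[0,0,0,0,0,0,1],[0,0,0,0,0,0,1]]]'
```

```text
d [-0.0619, -0.0047, 0.1072] rot [-0.0, 0.2, 0.0] | to [0.46, 0.004, 0.151]
[[-0.0025, -0.0142], [-0.0059, -0.0283], [-0.0103, -0.042], [-0.0157, -0.0554]]
[[-0.0063, -0.013], [-0.0135, -0.0255], [-0.0215, -0.0375], [-0.0303, -0.049]]
[[-0.0096, -0.0108], [-0.02, -0.0208], [-0.031, -0.0302], [-0.0426, -0.0387]]
[[-0.0122, -0.0077], [-0.0249, -0.0145], [-0.0381, -0.0205], [-0.0517, -0.0254]]
clock: 3.92
eef_pos: [0.4572, 0.0033, 0.1453]
ee_rot: [[-0.996, -0.094, -0.009], [-0.094, 0.996, -0.0], [0.008, 0.001, -1.0]]
force: [-0.9, 0.2, -1.4]
finger_gap: 0.0853
grasp_force: 0.0
clock: 4.33
eef_pos: [0.4598, 0.0033, 0.1514]
ee_rot: [[-0.995, -0.095, 0.004], [-0.095, 0.996, -0.001], [-0.004, -0.001, -1.0]]
force: [-0.9, -0.2, 3.6]
finger_gap: 0.0303
grasp_force: 58.9
```

Knob gripped (30 mm gap, 59 N). Lifting in the arc.

```bash

python3 -m inch '[[[-0.0025,0,-0.0142,0,0,0,1],[-0.006,0,-0.0283,0,0,0,1],[-0.0103,0,-0.042,0,0,0,1],[-0.0157,0,-0.0554,0,0,0,1]]]' | grep -E "eef|force|gap"
python3 -m inch '[[[-0.0063,0,-0.013,0,0,0,1],[-0.0135,0,-0.0255,0,0,0,1],[-0.0215,0,-0.0375,0,0,0,1],[-0.0303,0,-0.049,0,0,0,1]]]'| grep -E "eef|force|gap"
python3 -m inch '[[[-0.0096,0,-0.0108,0,0,0,1],[-0.02,0,-0.0208,0,0,0,1],[-0.031,0,-0.0302,0,0,0,1],[-0.0426,0,-0.0387,0,0,0,1]]]'| grep -E "eef|force|gap"
```

```text
eef_pos: [0.4748, 0.0048, 0.2052]
force: [5.8, -0.5, -10.9]
finger_gap: 0.0303
grasp_force: 60.0
eef_pos: [0.5041, 0.0076, 0.2531]
force: [3.2, -1.1, -12.2]
finger_gap: 0.0304
grasp_force: 60.2
eef_pos: [0.5452, 0.0116, 0.2913]
force: [0.2, -0.5, -10.7]
finger_gap: 0.0302
grasp_force: 60.0
```

```bash

python3 -m inch '[[[-0.0122,0,-0.0077,0,0,0,1],[-0.0249,0,-0.0145,0,0,0,1],[-0.0381,0,-0.0205,0,0,0,1],[-0.0517,0,-0.0254,0,0,0,1]]]' | grep -E "eef|force|gap"
python3 -m inch '[[[0,0,0,0,0,0,0],[0,0,0,0,0,0,0],[0,0,-0.03,0,0,0,0],[0.03,0,-0.06,0,0,0,0],[0.06,0,-0.08,0,0,0,0]]]'
python3 - <<'E'
from h import *
s=robot.capture("scene");a=cv2.resize(s["img"][100:340,130:400],None,fx=2.2,fy=2.2,interpolation=cv2.INTER_CUBIC)
cv2.imwrite("pics/s2.png",a)
# predicted front edge corners for angles
for p in(60,64,68):
    q=np.radians(p);w=ch2w((.09-.242*np.cos(q),.087,.13+.242*np.sin(q)));u,v=proj(s,w);w2=ch2w((.09-.242*np.cos(q),-.087,.13+.242*np.sin(q)));u2,v2=proj(s,w2)
    print(p,np.round([(u-130)*2.2,(v-100)*2.2,(u2-130)*2.2,(v2-100)*2.2]))
E
```

```text
eef_pos: [0.5967, 0.0166, 0.3166]
force: [-1.5, -2.1, -9.0]
finger_gap: 0.0299
grasp_force: 59.8
clock: 6.08
eef_pos: [0.5382, 0.0114, 0.3987]
ee_rot: [[-0.995, -0.095, 0.0], [-0.095, 0.995, 0.0], [-0.0, 0.0, -1.0]]
force: [-0.7, -0.3, 0.9]
finger_gap: 0.0853
grasp_force: 0.0
60 [320. 226. 227. 109.]
64 [306. 229. 214. 110.]
68 [292. 232. 200. 112.]
```

View pics/s2.png

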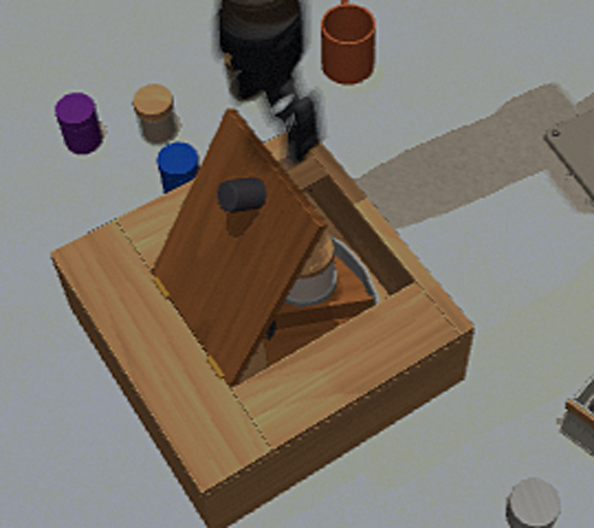

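Lid stands at about 59° (edge corners (322,226) and (232,110)); a canister is at the front. Next, push it upright with closed fingers pitched forward 45°.

```bash
python3 - <<'E'
from h import *
R=Rt(0,-45);print(R.round(2))
R=Rt(0,45);print(R.round(2))
def c(p,cl=0):
    p=np.radians(p);return ch2w((.09-.205*np.cos(p)-.012*np.sin(p)-.0156-cl,0,.13+.205*np.sin(p)-.012*np.cos(p)))
plan([(ch2w((-.15,0,.36)),Rt()),(ch2w((-.15,0,.30)),R),(c(58,.01),R)]+[(c(p),R) for p in(63,68,73,78,83,88,92.5)])
E
```

```text
[[-0.7  -0.1  -0.7 ]
 [-0.07  1.   -0.07]
 [ 0.71  0.   -0.71]]
[[-0.7  -0.1   0.7 ]
 [-0.07  1.    0.07]
 [-0.71  0.   -0.71]]
d [0.1094, 0.0004, 0.0452] rot [-0.0, 0.4, -0.0] | to [0.425, 0.001, 0.36]
d [0.0, 0.0, 0.06] rot [-0.0, -45.0, -0.0] | to [0.425, 0.001, 0.3]
d [-0.0658, -0.0, 0.0694] rot [0.0, 0.0, 0.0] | to [0.52, 0.01, 0.297]
d [-0.0246, 0.0, 0.0108] rot [0.0, 0.0, 0.0] | to [0.545, 0.012, 0.307]
d [-0.0171, -0.0, 0.0053] rot [0.0, 0.0, 0.0] | to [0.561, 0.014, 0.316]
d [-0.0166, -0.0, 0.0068] rot [0.0, 0.0, 0.0] | to [0.577, 0.015, 0.323]
d [-0.0159, 0.0, 0.0082] rot [0.0, 0.0, 0.0] | to [0.594, 0.017, 0.328]
d [-0.0152, -0.0, 0.0095] rot [0.0, 0.0, 0.0] | to [0.612, 0.019, 0.332]
d [-0.0143, 0.0, 0.0108] rot [0.0, 0.0, 0.0] | to [0.63, 0.02, 0.334]
d [-0.012, -0.0, 0.0108] rot [0.0, 0.0, 0.0] | to [0.646, 0.022, 0.335]
```

```bash

python3 -m inch '[[[0.04,0,0.015,0,0,0,1],[0.08,0,0.03,0,0,0,1],[0.11,0,0.045,0,-7,0,1],[0.11,0,0.07,0,-14,0,1],[0.11,0,0.105,0,-21,0,1]]]' >/dev/null
python3 -m inch '[[[0,0,0,0,-7,0,1],[0,0,0,0,-14,0,1],[0,0,0,0,-21,0,1],[0,0,0,0,-24,0,1],[0,0,0,0,-24,0,1]]]'
python3 - <<'E'
from h import *
R=Rt(0,45)
def c(p,cl=0):
    p=np.radians(p);return ch2w((.09-.205*np.cos(p)-.012*np.sin(p)-.0156-cl,0,.13+.205*np.sin(p)-.012*np.cos(p)))
plan([(c(58,.01),R)]+[(c(p),R) for p in(63,)])
E
```

```text
clock: 6.97
eef_pos: [0.4257, 0.0009, 0.2996]
ee_rot: [[-0.748, -0.094, 0.657], [-0.07, 0.996, 0.063], [-0.66, 0.001, -0.751]]
force: [-0.5, 0.4, -0.3]
finger_gap: -0.0001
grasp_force: 0.0
d [-0.0701, 0.0002, 0.0644] rot [-0.0, -3.7, -0.1] | to [0.52, 0.01, 0.297]
d [-0.0246, 0.0, 0.0108] rot [0.0, 0.0, 0.0] | to [0.545, 0.012, 0.307]
```

```bash

python3 -m inch '[[[-0.03,0,0.03,0,-3.7,0,1],[-0.06,0,0.055,0,-3.7,0,1],[-0.07,0,0.064,0,-3.7,0,1],[-0.07,0,0.064,0,-3.7,0,1]]]' | grep -E "eef_p|force"
python3 -m inch '[[[-0.0246,0,0.0108,0,0,0,1],[-0.0417,0,0.0161,0,0,0,1],[-0.0583,0,0.0229,0,0,0,1],[-0.0742,0,0.0311,0,0,0,1]]]' | grep -E "eef_p|force"
python3 -m inch '[[[-0.0152,0,0.0095,0,0,0,1],[-0.0295,0,0.0203,0,0,0,1],[-0.0415,0,0.0311,0,0,0,1],[-0.0415,0,0.0311,0,0,0,1]]]'| grep -E "eef_p|force"
python3 - <<'E'
from h import *
s=robot.capture("scene");a=cv2.resize(s["img"][100:340,130:400],None,fx=2.2,fy=2.2,interpolation=cv2.INTER_CUBIC)
cv2.imwrite("pics/s3.png",a)
for p in(85,90,94):
    q=np.radians(p);r=[]
    for y in(.087,-.087):
        u,v=proj(s,ch2w((.09-.242*np.cos(q),y,.13+.242*np.sin(q))));r+=[(u-130)*2.2,(v-100)*2.2]
    print(p,np.round(r))
plan([(ch2w((-.09,0,.35)),Rt(0,45))])
E
```

```text
eef_pos: [0.5275, 0.0102, 0.3021]
force: [0.0, 0.6, 0.8]
grasp_force: 0.0
eef_pos: [0.5971, 0.017, 0.3293]
force: [-2.6, 0.1, -3.3]
grasp_force: 1.6
eef_pos: [0.651, 0.022, 0.3387]
force: [0.5, 0.2, 0.7]
grasp_force: 0.0
85 [227. 257. 136. 132.]
90 [207. 268. 117. 141.]
94 [191. 277. 101. 149.]
d [0.1092, 0.0005, -0.1253] rot [-0.0, -0.0, -0.0] | to [0.485, 0.007, 0.35]
```

View pics/s3.png

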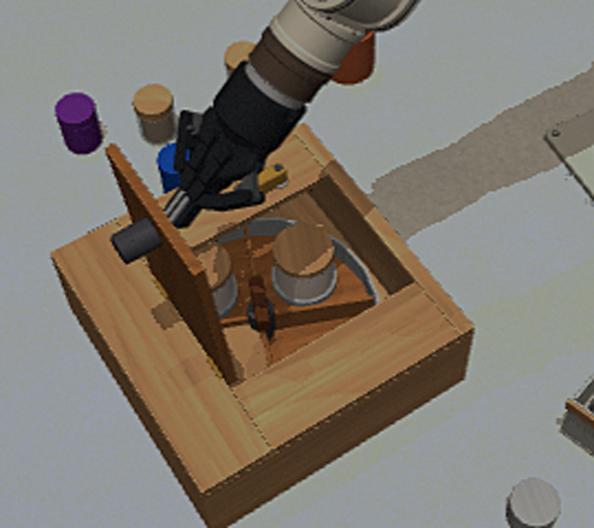

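Lid is upright (edge corners (195,270) and (108,148), about 92°). Retract and look at the carousel with top and wrist cameras.

```bash

python3 -m inch '[[[0.03,0,-0.03,0,0,0,1],[0.06,0,-0.06,0,7,0,1],[0.11,0,-0.11,0,14,0,1],[0.12,0,-0.12,0,21,0,0.5],[0.12,0,-0.12,0,28,0,0.5]]]' | grep eef_p
python3 -m inch '[[[0,0,0,0,7,0,0.5],[0,0,0,0,14,0,0.5],[0,0,0,0,17,0,0.5],[0,0,0,0,17,0,0.5]]]' 
python3 - <<'E'
from h import *
T=robot.capture("top");c=robot.capture("wrist")
a=cv2.resize(T["img"][85:235,205:350],None,fx=2.5,fy=2.5,interpolation=cv2.INTER_CUBIC)
o=np.zeros((420,800,3),np.uint8);o[:375,:362]=a;o[:,365:]=c["img"][:,60:495];cv2.imwrite("pics/c3.png",o)
print("hub wrist px",np.array(proj(c,ch2w((0,0,.11)),True))+[305,0],"top",(np.array(proj(T,ch2w((0,0,.11))))-[205,85])*2.5)
plan([(ch2w((0,0,.25)),Rt())])
E
```

```text
eef_pos: [0.4742, 0.0051, 0.3408]
clock: 8.77
eef_pos: [0.4817, 0.0057, 0.3379]
ee_rot: [[-0.995, -0.095, 0.018], [-0.095, 0.995, 0.002], [-0.019, 0.001, -1.0]]
force: [0.3, -0.2, -0.6]
finger_gap: 0.0424
grasp_force: 0.0
hub wrist px [587.62026339 246.78027293] top [176.75049136 183.97721481]
d [-0.0927, 0.0006, 0.0903] rot [0.0, 1.3, -0.0] | to [0.574, 0.015, 0.25]
```

View pics/c3.png

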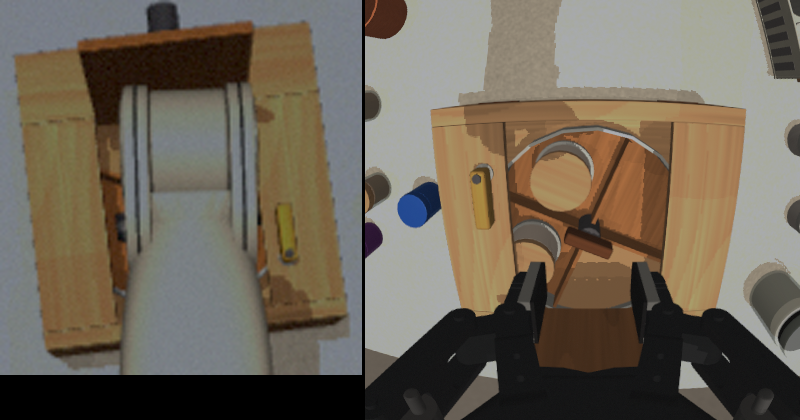

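Wrist view: hub at (588,240), canisters at (560,175) and (530,250), the plain bay at front-left (640,190) and the pale step at the rear (600,290).

```bash
python3 - <<'E'
from h import *
c=robot.capture("wrist");x0,y0,a=chest()
def loc(p,z):
    w=at(c,p[0]-305,p[1],z,True)-[x0,y0,0];q=Ro.from_euler('z',-a).as_matrix()@w;return q[:2].round(3),np.degrees(np.arctan2(q[1],q[0])).round(1)
for n,p,z in [("handle L",(565,236),.11),("handle R",(612,249),.11),("divL",(510,197),.07),("divR",(660,250),.07),("divUp",(627,140),.07),("divDn",(560,284),.07),("can1",(560,182),.104),("can2",(528,258),.104)]: print(n,*loc(p,z))
s=robot.state();R=np.array(s["ee_rot"]);o=-np.array(c["R"]).T@np.array(c["t"]);print("cam in tool",(R.T@(o-np.array(s["eef_pos"]))).round(3))
E
```

```text
handle L [-0.015 -0.028] -118.5
handle R [0.003 0.03 ] 84.3
divL [-0.052 -0.102] -117.1
divR [0.026 0.101] 75.5
divUp [-0.126  0.049] 158.8
divDn [ 0.082 -0.041] -26.4
can1 [-0.081 -0.032] -158.5
can2 [ 0.02  -0.077] -75.7
cam in tool [ 0.084  0.001 -0.132]
```

```bash

python3 -m inch '[[[-0.04,0,0.04,0,1,7,0.45],[-0.093,0,0.088,0,1.3,14,0.45],[-0.093,0,0.088,0,1.3,21,0.45],[-0.093,0,0.088,0,1.3,28,0.45],[-0.093,0,0.088,0,1.3,35,0.45]]]' >/dev/null
for i in 1 2; do python3 -m inch '[[[0,0,0,0,0,7,0.45],[0,0,0,0,0,14,0.45],[0,0,0,0,0,21,0.45],[0,0,0,0,0,28,0.45],[0,0,0,0,0,35,0.45]]]' >/dev/null; done
python3 -m inch '[[[0,0,0,0,0,6,0.45],[0,0,0,0,0,6,0.45],[0,0,0,0,0,6,0.45]]]'
python3 - <<'E'
from h import *
c=robot.capture("wrist");cv2.imwrite("pics/w4.png",c["img"]);print(proj(c,ch2w((0,0,.11)),True))
plan([(ch2w((0,0,.25)),Rt(-111)),(ch2w((0,0,.09)),Rt(-111))]);print(st()[0]["joint_positions"])
E
```

```text
clock: 10.42
eef_pos: [0.5741, 0.0145, 0.2534]
ee_rot: [[0.266, 0.964, 0.001], [0.964, -0.266, 0.007], [0.007, -0.0, -1.0]]
force: [0.3, -0.1, -0.1]
finger_gap: 0.047
grasp_force: 0.0
(np.float64(284.00928268712494), np.float64(199.93229584750225))
d [0.0007, 0.0, 0.0033] rot [-0.0, -0.4, 0.1] | to [0.574, 0.015, 0.25]
d [0.0, 0.0, 0.16] rot [0.0, 0.0, 0.0] | to [0.574, 0.015, 0.09]
[0.0217, 0.3861, 0.2362, 1.4196, 0.0071, 1.8617]
```

View pics/w4.png

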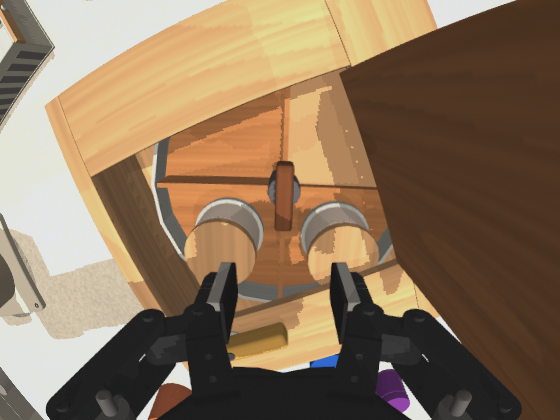

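Handle is at (285,197), aligned with the tool and matching the predicted (284,200). Descend, grip, and turn counter-clockwise 156°.

```bash

python3 -m inch '[[[0,0,0.04,0,0,0,0.45],[0,0,0.08,0,0,0,0.45],[0,0,0.12,0,0,0,0.45],[0,0,0.163,0,0,0,0.45],[0,0,0.163,0,0,0,0.45]]]' | grep -E "eef_p|force"
python3 -m inch '[[[0,0,0,0,0,0,1],[0,0,0,0,0,0,1],[0,0,0,0,0,0,1],[0,0,0,0,0,0,1]]]' 
python3 -m inch '[[[0,0,0,0,0,-6,1],[0,0,0,0,0,-12,1],[0,0,0,0,0,-18,1],[0,0,0,0,0,-24,1],[0,0,0,0,0,-30,1]]]'
```

```text
eef_pos: [0.568, 0.0156, 0.0813]
force: [-0.8, 0.2, -0.9]
grasp_force: 0.0
clock: 11.22
eef_pos: [0.5747, 0.0155, 0.0899]
ee_rot: [[0.268, 0.963, -0.001], [0.963, -0.268, 0.007], [0.006, -0.003, -1.0]]
force: [-1.7, -1.9, -12.2]
finger_gap: 0.0286
grasp_force: 60.4
clock: 11.63
eef_pos: [0.5741, 0.0155, 0.0899]
ee_rot: [[-0.254, 0.967, -0.002], [0.967, 0.254, 0.007], [0.007, -0.0, -1.0]]
force: [-2.4, -0.7, -10.0]
finger_gap: 0.0286
grasp_force: 60.5
```

The gap of 28.6 mm is too wide for the 16 mm bar, so the tips are on the round boss below it. Open, raise 10 mm and regrip; first look at the angle.

```bash

python3 -m inch '[[[0,0,0,0,0,0,0.45],[0,0,0,0,0,0,0.45],[0,0,-0.04,0,0,0,0.45],[0,0,-0.08,0,0,0,0.45],[0,0,-0.12,0,0,0,0.45]]]' | grep -E "eef_p|force"
python3 -m inch '[[[0,0,-0.04,0,0,0,0.45],[0,0,-0.04,0,0,0,0.45],[0,0,-0.04,0,0,0,0.45]]]' | grep -E "eef_p|force"
python3 - <<'E'
from h import *
c=robot.capture("wrist");cv2.imwrite("pics/w5.png",c["img"][80:300,100:480]);print(proj(c,ch2w((0,0,.11)),True))
E
```

```text
eef_pos: [0.5761, 0.0152, 0.2132]
force: [2.2, 0.9, 0.1]
grasp_force: 0.0
eef_pos: [0.5784, 0.0149, 0.256]
force: [0.4, 1.0, 0.2]
grasp_force: 0.0
(np.float64(276.36844026309217), np.float64(198.17597975468706))
```

View pics/w5.png

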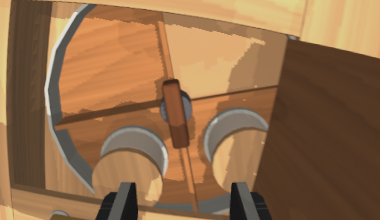

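```bash

for i in 1 2; do python3 -m inch '[[[0,0,0,0,0,0,0.45],[0,0,0,0,0,0,0.45],[0,0,0,0,0,0,0.45],[0,0,0,0,0,0,0.45],[0,0,0,0,0,0,0.45]]]' >/dev/null; done
python3 - <<'E'
from h import *
o=cv2.imread("pics/w5.png");c=robot.capture("wrist");n=c["img"][80:300,100:480]
print(cv2.absdiff(o,n).mean())
x0,y0,a=chest()
h=cv2.cvtColor(n,cv2.COLOR_BGR2HSV)
# handle: dark reddish-brown blob near projected hub
u,v=proj(c,ch2w((0,0,.11)),True);u-=100;v-=80
g=h[:,:,2];m=((g<140)&(h[:,:,1]>120)).astype(np.uint8);yy,xx=np.mgrid[:220,:380];m[(xx-u)**2+(yy-v)**2>45**2]=0
k,l,s,ce=cv2.connectedComponentsWithStats(m);i=1+np.argmax(s[1:,4]);print(s[i],ce[i])
r=cv2.minAreaRect(np.argwhere(l==i)[:,::-1].astype(np.float32));print(r)
b=cv2.boxPoints(r);e=sorted([(np.linalg.norm(b[i]-b[(i+1)%4]),i) for i in range(4)])
p=[(b[j]+b[(j+1)%4])/2 for _,j in e[:2]]
w=[at(c,q[0]+100,q[1]+80,.11,True) for q in p];d=w[1]-w[0];print("handle chest deg",(np.degrees(np.arctan2(d[1],d[0])-a))%180, "len",np.linalg.norm(d),"mid",(w[0]+w[1])/2, ch2w((0,0,0)))
E
```

```text
12.717894736842105
[ 138   80   62   84 1596] [175.65350877 119.04761905]
((181.49179077148438, 124.59015655517578), (80.15108489990234, 55.82407760620117), 50.194427490234375)
handle chest deg 137.29998311357454 len 0.0728615964783115 mid [0.57531836 0.01155104 0.11      ] [0.5745 0.0152 0.    ]
```

```bash
python3 - <<'E'
from h import *
c=robot.capture("wrist");cv2.imwrite("pics/w6.png",c["img"][80:300,100:480]);print(st()[0])
E
```

```text
{'clock': 13.2833, 'eef_pos': [0.575, 0.0147, 0.2493], 'force': [-0.9366, 0.1809, 1.0875], 'finger_gap': 0.047, 'grasp_force': 0.0, 'joint_positions': [0.0219, 0.39, 0.2317, 1.4128, 0.007, 1.3407]}
```

View pics/w6.png

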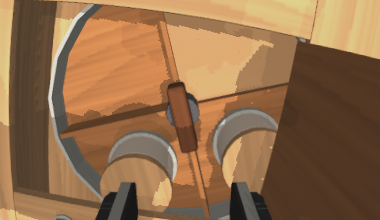

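```bash
python3 - <<'E'
from h import *
c=robot.capture("wrist");x0,y0,a=chest()
def loc(p,z):
    w=at(c,p[0]+100,p[1]+80,z,True)-[x0,y0,0];q=Ro.from_euler('z',-a).as_matrix()@w;return q[:2]
def ang(p,q,z):
    A,B=loc(p,z),loc(q,z);return A.round(3),B.round(3),np.degrees(np.arctan2(*(B-A)[::-1])).round(1)
print("handle",ang((190,153),(175,82),.11))
print("div",ang((205,208),(161,17),.07))
print("div2",ang((65,131),(287,86),.07))
print("chest frame",ang((12,20),(14,180),.13), "hatch right edge?")
E
```

```text
handle (array([ 0.011, -0.028]), array([-0.012,  0.034]), np.float64(110.4))
div (array([ 0.043, -0.109]), array([-0.034,  0.087]), np.float64(111.4))
div2 (array([-0.119, -0.042]), array([0.1  , 0.041]), np.float64(20.7))
chest frame (array([-0.155,  0.072]), array([-0.152, -0.076]), np.float64(-88.9)) hatch right edge?
```

Measured: hub x at 111° in the chest frame, i.e. carousel about -24°, so it hasn't settled on a stop. Regrip the handle bar 10 mm higher, aligned, and turn it on to the tin bay stop (hub x at 225°, so +114°).

```bash

python3 -m inch '[[[0,0,0.04,0,0,-6,0.45],[0,0,0.08,0,0,-11.5,0.45],[0,0,0.12,0,0,-11.5,0.45],[0,0,0.15,0,0,-11.5,0.45],[0,0,0.15,0,0,-11.5,0.45]]]' | grep -E "eef_p|force"
python3 -m inch '[[[0,0,0,0,0,0,1],[0,0,0,0,0,0,1],[0,0,0,0,0,0,1],[0,0,0,0,0,0,1],[0,0,0,0,0,0,1]]]' 
```

```text
eef_pos: [0.5694, 0.0156, 0.0923]
force: [-0.6, -0.2, -0.6]
grasp_force: 0.0
clock: 14.17
eef_pos: [0.5743, 0.0147, 0.1018]
ee_rot: [[-0.437, 0.899, -0.001], [0.899, 0.437, 0.005], [0.005, 0.001, -1.0]]
force: [-6.1, -3.0, 1.4]
finger_gap: 0.0148
grasp_force: 62.0
```

```bash

for i in 1 2 3; do python3 -m inch '[[[0,0,0,0,0,-6,1],[0,0,0,0,0,-12,1],[0,0,0,0,0,-18,1],[0,0,0,0,0,-24,1],[0,0,0,0,0,-30,1]]]' | grep -E "force|gap|torque"; done
python3 -m inch '[[[0,0,0,0,0,-6,1],[0,0,0,0,0,-12,1],[0,0,0,0,0,-18,1],[0,0,0,0,0,-24,1],[0,0,0,0,0,-24,1]]]'
python3 -c "
from h import *
print(robot.state()['torque'],st()[0]['joint_positions']);plan([(ch2w((0,0,.1018)),Rt(45))])"
```

```text
force: [-5.4, -1.7, 1.5]
finger_gap: 0.015
grasp_force: 62.0
force: [-4.9, -2.0, 1.3]
finger_gap: 0.0144
grasp_force: 62.1
force: [-5.5, -3.1, 2.3]
finger_gap: 0.0149
grasp_force: 62.0
clock: 15.83
eef_pos: [0.5743, 0.0142, 0.1018]
ee_rot: [[-0.641, -0.767, -0.001], [-0.767, 0.641, 0.004], [-0.002, 0.003, -1.0]]
force: [-5.2, -3.0, 1.5]
finger_gap: 0.0147
grasp_force: 62.0
[-1.03102304  1.13604197 -0.51971692] [0.0229, 0.481, -0.024, 1.0664, 0.0038, -0.8518]
d [-0.0009, 0.0004, -0.0] rot [0.2, 0.1, -0.4] | to [0.574, 0.015, 0.102]
```

Tool x is now at chest 225°. Release, rise to one side (over the left, toward the tins) and look.

```bash

python3 -m inch '[[[0,0,0,0,0,0,0.4],[0,0,0,0,0,0,0.4],[0,0,-0.04,0,0,0,0.4],[0,0,-0.08,0,0,0,0.4],[0,0,-0.16,0,0,0,0.4]]]' >/dev/null
python3 -m inch '[[[0,0,-0.04,0,0,7,0.3],[0,0,-0.04,0,0,14,0.3],[0,0,-0.04,0,0,21,0.3],[0,0,-0.04,0,0,28,0.3],[0,0,-0.04,0,0,35,0.3]]]' | grep eef
python3 - <<'E'
from h import *
c=robot.capture("wrist");cv2.imwrite("pics/w7.png",c["img"]);print(proj(c,ch2w((0,0,.11)),True),proj(c,ch2w((-.1,0,.058)),True))
E
```

```text
eef_pos: [0.5763, 0.0149, 0.2636]
(np.float64(281.6629833042885), np.float64(191.95191321726614)) (np.float64(297.11393019971723), np.float64(84.61468866418741))
```

View pics/w7.png

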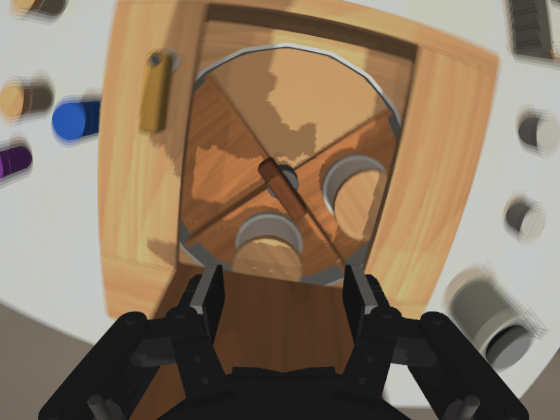

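Wrist view: the pale step bay is at the front (295,95) and the handle is on its diagonal, so the tin bay is at its stop. The object positions I'll now get numerically with a circle matcher (two pictures left to view).

```bash
cat >> h.py <<'E'
def circ(cam,X,z,r,win=.045,px=.001,fish=False,c=None):
    """rectify to plane z around X, find circle of radius r by edge score; returns world centre, score ratio"""
    c=c or robot.capture(cam);n=int((win+r+.01)/px);g=np.arange(-n,n+1)*px
    P=np.array([[proj(c,(X[0]+a,X[1]+b,z),fish) for b in g] for a in g],np.float32)
    im=cv2.remap(c["img"],P[:,:,0],P[:,:,1],cv2.INTER_CUBIC);im=cv2.GaussianBlur(im,(0,0),1.5).astype(np.float32)
    gx=np.stack([cv2.Sobel(im[:,:,k],cv2.CV_32F,1,0) for k in range(3)]);gy=np.stack([cv2.Sobel(im[:,:,k],cv2.CV_32F,0,1) for k in range(3)])
    t=np.linspace(0,2*np.pi,72,endpoint=False);m=int(win/px);best=np.zeros((2*m+1,2*m+1))
    cx,cy=np.cos(t),np.sin(t)
    for i in range(-m,m+1):
        for j in range(-m,m+1):
            u=np.rint(n+j+cx*r/px).astype(int);v=np.rint(n+i+cy*r/px).astype(int)
            d=np.abs(gx[:,v,u]*cx+gy[:,v,u]*cy).max(0);best[i+m,j+m]=np.minimum(d,40).mean()
    i,j=np.unravel_index(best.argmax(),best.shape);return np.array([X[0]+(i-m)*px,X[1]+(j-m)*px]).round(4),round(float(best.max()/np.median(best)),2)
E
python3 - <<'E'
from h import *
C={k:robot.capture(k) for k in("top","scene","wrist")}
for n,X,z,r in [("tin1",(.534,.382),.044,.028),("tin2",(.406,.345),.044,.028),("jar1",(.553,-.348),.07,.026),("jar2",(.414,-.362),.07,.026)]:
    print(n,[(k,)+circ(k,X,z,r,fish=k=="wrist",c=C[k]) for k in C])
E
```

```text
tin1 [('top', array([0.524, 0.372]), 3.74), ('scene', array([0.536, 0.39 ]), 4.83), ('wrist', array([0.537, 0.391]), 4.47)]
tin2 [('top', array([0.408, 0.349]), 4.08), ('scene', array([0.407, 0.352]), 4.78), ('wrist', array([0.408, 0.353]), 4.2)]
jar1 [('top', array([ 0.554, -0.351]), 3.99), ('scene', array([ 0.554, -0.351]), 3.36), ('wrist', array([ 0.556, -0.346]), 3.51)]
jar2 [('top', array([ 0.413, -0.363]), 4.68), ('scene', array([ 0.369, -0.357]), 1.88), ('wrist', array([ 0.442, -0.377]), 3.02)]
```

Tins: tin1 ≈ (0.537,0.390), tin2 ≈ (0.408,0.352), agreeing across cameras at their 44 mm height. Going to tin1.

```bash

python3 -m inch '[[[0,0,0,0,0,7,0],[0.02,0,0,0,0,14,0],[0.04,0,0,0,0,21,0],[0.04,0,0,0,0,28,0],[0.04,0,0,0,0,35,0]]]' >/dev/null
python3 -m inch '[[[0,0,0,0,0,7,0],[0,0,0,0,0,14,0],[0,0,0,0,0,21,0],[0,0,0,0,0,28,0],[0,0,0,0,0,35,0]]]' |grep -A1 eef
python3 - <<'E'
from h import *
R=Rt(-90)
plan([((.53,.20,.26),R),((.536,.39,.20),R),((.536,.39,.018),R),((.536,.39,.24),R),((.5,.2,.24),R),(ch2w((-.0927,.0375,.24)),R),(ch2w((-.0927,.0375,.078)),R)])
E
```

```text
eef_pos: [0.5366, 0.0043, 0.2614]
ee_rot: [[-0.57, 0.822, 0.001], [0.822, 0.57, 0.007], [0.006, 0.005, -1.0]]
d [0.1645, 0.106, 0.0028] rot [0.2, -0.4, 29.3] | to [0.53, 0.2, 0.26]
d [0.1886, 0.0241, 0.06] rot [0.0, 0.0, 0.0] | to [0.536, 0.39, 0.2]
d [0.0, 0.0, 0.182] rot [0.0, 0.0, 0.0] | to [0.536, 0.39, 0.018]
d [0.0, 0.0, -0.222] rot [0.0, 0.0, 0.0] | to [0.536, 0.39, 0.24]
d [-0.1857, -0.054, 0.0] rot [0.0, 0.0, 0.0] | to [0.5, 0.2, 0.24]
d [-0.1536, -0.0362, 0.0] rot [0.0, 0.0, 0.0] | to [0.479, 0.044, 0.24]
d [0.0, 0.0, 0.162] rot [0.0, 0.0, 0.0] | to [0.479, 0.044, 0.078]
```

```bash

python3 -m inch '[[[0.033,0.021,0,0,0,7,0],[0.066,0.042,0,0,0,14,0],[0.1,0.064,0,0,0,21,0],[0.132,0.085,0,0,0,28,0],[0.1645,0.106,0.003,0.2,-0.4,29.3,0]]]' >/dev/null
python3 -m inch '[[[0.19,0.024,0.06,0,0,0,0],[0.19,0.024,0.06,0,0,0,0],[0.19,0.024,0.06,0,0,0,0],[0.19,0.024,0.06,0,0,0,0],[0.19,0.024,0.06,0,0,0,0]]]' >/dev/null
python3 -m inch '[[[0,0,0,0,0,0,0],[0,0,0,0,0,0,0]]]' |grep -A1 eef
python3 - <<'E'
from h import *
import numpy as np
c=robot.capture("wrist")
for X in((.536,.39),): print(circ("wrist",X,.044,.028,win=.03,fish=True,c=c), circ("scene",X,.044,.028,win=.03))
plan([((.536,.39,.018),Rt(-90))])
E
```

```text
eef_pos: [0.5333, 0.3896, 0.1976]
ee_rot: [[-0.104, 0.995, -0.003], [0.995, 0.104, -0.002], [-0.002, -0.003, -1.0]]
(array([0.538, 0.391]), 4.02) (array([0.537, 0.391]), 2.73)
d [0.0025, 0.002, 0.1816] rot [-0.1, 0.0, 0.2] | to [0.536, 0.39, 0.018]
```

```bash

python3 -m inch '[[[0.003,0.0035,0.04,0,0,0,0],[0.003,0.0035,0.08,0,0,0,0],[0.003,0.0035,0.12,0,0,0,0],[0.003,0.0035,0.15,0,0,0,0],[0.003,0.0035,0.17,0,0,0,0]]]' >/dev/null
python3 -m inch '[[[0,0,0.008,0,0,0,0],[0,0,0.01,0,0,0,0],[0,0,0.01,0,0,0,0]]]' | grep -E "eef|force|gap"
python3 -m inch '[[[0,0,0,0,0,0,1],[0,0,0,0,0,0,1],[0,0,0,0,0,0,1],[0,0,0,0,0,0,1],[0,0,0,0,0,0,1]]]' | grep -E "eef|force|gap"
```

```text
eef_pos: [0.5383, 0.3904, 0.0206]
force: [0.7, -0.1, -0.4]
finger_gap: 0.0853
grasp_force: 0.0
eef_pos: [0.5387, 0.3921, 0.0221]
force: [0.3, -0.1, 6.8]
finger_gap: 0.0545
grasp_force: 64.3
```

```bash

python3 -m inch '[[[0,0,-0.03,0,0,0,1],[0,0,-0.07,0,0,0,1],[0,0,-0.11,0,0,0,1],[0,0,-0.15,0,0,0,1],[0,0,-0.19,0,0,0,1]]]' | grep -E "eef_p|force|gap"
python3 -m inch '[[[-0.037,-0.011,-0.02,0,0,0,1],[-0.074,-0.022,-0.025,0,0,0,1],[-0.111,-0.033,-0.025,0,0,0,1],[-0.148,-0.044,-0.025,0,0,0,1],[-0.186,-0.055,-0.025,0,0,0,1]]]' >/dev/null
python3 -m inch '[[[-0.037,-0.009,0,0,0,0,1],[-0.074,-0.018,0,0,0,0,1],[-0.111,-0.027,0,0,0,0,1],[-0.145,-0.035,0,0,0,0,1],[-0.154,-0.036,0,0,0,0,1]]]' >/dev/null
python3 -m inch '[[[0,0,0,0,0,0,1],[0,0,0,0,0,0,1]]]'
python3 - <<'E'
from h import *
plan([(ch2w((-.0927,.0375,.13)),Rt(-90)),(ch2w((-.0927,.0375,.082)),Rt(-90))])
E
```

```text
eef_pos: [0.537, 0.3909, 0.2114]
force: [1.0, 0.3, -0.5]
finger_gap: 0.0547
grasp_force: 63.9
clock: 21.3
eef_pos: [0.4805, 0.0438, 0.235]
ee_rot: [[-0.097, 0.995, -0.0], [0.995, 0.097, 0.0], [0.0, -0.0, -1.0]]
force: [1.1, 0.3, -2.1]
finger_gap: 0.0543
grasp_force: 64.1
d [0.0001, -0.0018, 0.105] rot [-0.0, -0.0, 0.1] | to [0.479, 0.044, 0.13]
d [0.0, 0.0, 0.048] rot [0.0, 0.0, 0.0] | to [0.479, 0.044, 0.082]
```

```bash

python3 -m inch '[[[0,-0.001,0.04,0,0,0,1],[0,-0.001,0.08,0,0,0,1],[0,-0.001,0.11,0,0,0,1],[0,-0.001,0.13,0,0,0,1],[0,-0.001,0.14,0,0,0,1]]]' | grep -E "eef_p|force|gap"
python3 -m inch '[[[0,0,0.004,0,0,0,1],[0,0,0.008,0,0,0,1],[0,0,0.011,0,0,0,1],[0,0,0.013,0,0,0,1],[0,0,0.013,0,0,0,1]]]' | grep -E "eef_p|force|gap"
```

```text
eef_pos: [0.477, 0.0453, 0.0912]
force: [0.5, -0.8, -1.1]
finger_gap: 0.0544
grasp_force: 64.2
eef_pos: [0.4797, 0.044, 0.082]
force: [0.1, -0.1, -1.3]
finger_gap: 0.0546
grasp_force: 64.2
```

```bash

python3 -m inch '[[[0,0,0.001,0,0,0,1],[0,0,0.002,0,0,0,1],[0,0,0.003,0,0,0,1],[0,0,0.003,0,0,0,1]]]' | grep -E "eef_p|force|gap"
```

```text
eef_pos: [0.4798, 0.0437, 0.0801]
force: [-3.3, 0.8, 6.1]
finger_gap: 0.0546
grasp_force: 65.1
```

Contact. Release to 64 mm, rise, and go to tin2.

```bash

python3 -m inch '[[[0,0,0,0,0,0,0.25],[0,0,0,0,0,0,0.25],[0,0,0,0,0,0,0.25],[0,0,-0.015,0,0,0,0.25],[0,0,-0.04,0,0,0,0.25]]]' | grep -E "eef_p|force|gap"
python3 -m inch '[[[0,0,-0.04,0,0,0,0.25],[0,0,-0.08,0,0,0,0.25],[0,0,-0.12,0,0,0,0],[0,0,-0.12,0,0,0,0]]]' | grep -E "eef_p|force|gap"
python3 - <<'E'
from h import *
c=robot.capture("wrist");s=robot.capture("scene")
p=ch2w((-.0927,.0375,.102))
print("placed",p[:2],circ("wrist",p[:2],.102,.028,win=.02,fish=True,c=c),circ("scene",p[:2],.102,.028,win=.02,c=s))
X=(.408,.352);b=circ("wrist",X,.044,.028,fish=True,c=c);print(b,circ("scene",X,.044,.028,c=s))
R=Rt(-90);q=b[0];plan([((.44,.2,.24),R),((q[0],q[1],.2),R),((q[0],q[1],.0195),R)])
E
```

```text
eef_pos: [0.4768, 0.0434, 0.1166]
force: [0.9, -0.4, 0.2]
finger_gap: 0.0641
grasp_force: 0.0
eef_pos: [0.4831, 0.044, 0.2466]
force: [0.8, 0.1, 0.6]
finger_gap: 0.0849
grasp_force: 0.0
placed [0.47864659 0.04368973] (array([0.4796, 0.0437]), 1.97) (array([0.4786, 0.0417]), 1.83)
(array([0.363, 0.307]), nan) (array([0.407, 0.352]), 4.72)
d [0.1595, -0.0247, 0.0002] rot [0.1, 0.0, 0.2] | to [0.44, 0.2, 0.24]
d [0.1139, -0.0664, 0.04] rot [0.0, 0.0, 0.0] | to [0.363, 0.307, 0.2]
d [0.0, 0.0, 0.1805] rot [0.0, 0.0, 0.0] | to [0.363, 0.307, 0.02]h.py:44: RuntimeWarning: invalid value encountered in scalar divide
  i,j=np.unravel_index(best.argmax(),best.shape);return np.array([X[0]+(i-m)*px,X[1]+(j-m)*px]).round(4),round(float(best.max()/np.median(best)),2)
```

```bash

python3 -m inch '[[[0.032,-0.005,0,0,0,0,0],[0.064,-0.01,0,0,0,0,0],[0.096,-0.015,0,0,0,0,0],[0.128,-0.02,0,0,0,0,0],[0.16,-0.025,0,0,0,0,0]]]' >/dev/null
python3 -m inch '[[[0.039,-0.004,0.01,0,0,0,0],[0.077,-0.009,0.02,0,0,0,0],[0.116,-0.013,0.03,0,0,0,0],[0.1544,-0.0173,0.04,0,0,0,0],[0.1544,-0.0173,0.04,0,0,0,0]]]' >/dev/null
python3 -m inch '[[[0,0,0,0,0,0,0],[0,0,0,0,0,0,0]]]' |grep eef
python3 - <<'E'
from h import *
b=circ("wrist",(.408,.352),.044,.028,win=.03,fish=True);print(b,circ("scene",(.408,.352),.044,.028,win=.03))
q=b[0];plan([((q[0],q[1],.0195),Rt(-90))])
E
```

```text
eef_pos: [0.4053, 0.3514, 0.1967]
(array([0.409, 0.354]), 4.05) (array([0.409, 0.353]), 2.89)
d [0.0031, 0.0034, 0.1785] rot [-0.1, 0.1, 0.1] | to [0.409, 0.354, 0.02]
```

```bash

python3 -m inch '[[[0.003,0.0035,0.04,0,0,0,0],[0.003,0.0035,0.08,0,0,0,0],[0.003,0.0035,0.12,0,0,0,0],[0.003,0.0035,0.15,0,0,0,0],[0.003,0.0035,0.17,0,0,0,0]]]' >/dev/null
python3 -m inch '[[[0,0,0.007,0,0,0,0],[0,0,0.007,0,0,0,0],[0,0,0.007,0,0,0,0]]]' | grep -E "eef_p|force|gap"
python3 -m inch '[[[0,0,0,0,0,0,1],[0,0,0,0,0,0,1],[0,0,0,0,0,0,1],[0,0,0,0,0,0,1],[0,0,0,0,0,0,1]]]' | grep -E "eef|force|gap"
python3 -m inch '[[[0,0,-0.03,0,0,0,1],[0,0,-0.07,0,0,0,1],[0,0,-0.11,0,0,0,1],[0,0,-0.15,0,0,0,1],[0,0,-0.19,0,0,0,1]]]' | grep -E "eef_p|force|gap"
python3 -m inch '[[[0,0,-0.03,0,0,0,1],[0,0,-0.03,0,0,0,1],[0,0,-0.03,0,0,0,1]]]' | grep -E "eef_p|force|gap"
python3 - <<'E'
from h import *
R=Rt(-90);plan([((.44,.16,.24),R),(ch2w((-.0927,-.0375,.24)),R),(ch2w((-.0927,-.0375,.082)),R)])
E
```

```text
eef_pos: [0.4103, 0.3553, 0.0226]
force: [0.1, 1.0, 0.9]
finger_gap: 0.0856
grasp_force: 0.0
eef_pos: [0.4104, 0.3567, 0.0238]
force: [-0.3, -1.2, 5.4]
finger_gap: 0.0544
grasp_force: 63.8
eef_pos: [0.4091, 0.3555, 0.2139]
force: [-0.2, 0.1, -3.3]
finger_gap: 0.0547
grasp_force: 64.3
eef_pos: [0.4105, 0.3567, 0.2443]
force: [0.3, -0.4, -3.5]
finger_gap: 0.0544
grasp_force: 64.6
d [-0.1986, 0.01, 0.0038] rot [0.2, -0.2, 0.2] | to [0.44, 0.16, 0.24]
d [-0.1945, 0.0274, 0.0] rot [0.0, 0.0, 0.0] | to [0.486, -0.031, 0.24]
d [0.0, 0.0, 0.158] rot [0.0, 0.0, 0.0] | to [0.486, -0.031, 0.082]
```

```bash

python3 -m inch '[[[-0.04,0.002,0,0,0,0,1],[-0.08,0.004,0,0,0,0,1],[-0.12,0.006,0,0,0,0,1],[-0.16,0.008,0,0,0,0,1],[-0.1986,0.01,0.004,0,0,0,1]]]' >/dev/null
python3 -m inch '[[[-0.039,0.005,0,0,0,0,1],[-0.078,0.011,0,0,0,0,1],[-0.117,0.016,0,0,0,0,1],[-0.156,0.022,0,0,0,0,1],[-0.1945,0.0274,0,0,0,0,1]]]' >/dev/null
python3 -m inch '[[[0,0,0,0,0,0,1],[0,0,0,0,0,0,1]]]' | grep eef_p
python3 - <<'E'
from h import *
R=Rt(-90);plan([(ch2w((-.0927,-.0375,.095)),R),(ch2w((-.0927,-.0375,.082)),R)])
E
```

```text
eef_pos: [0.4842, -0.0337, 0.2354]
d [0.0025, 0.0026, 0.1404] rot [-0.3, -0.0, -0.1] | to [0.486, -0.031, 0.095]
d [0.0, 0.0, 0.013] rot [0.0, 0.0, 0.0] | to [0.486, -0.031, 0.082]
```

```bash

python3 -m inch '[[[0.002,0.001,0.04,0,0,0,1],[0.002,0.001,0.08,0,0,0,1],[0.002,0.001,0.11,0,0,0,1],[0.002,0.001,0.13,0,0,0,1],[0.002,0.001,0.14,0,0,0,1]]]' | grep -E "eef_p|force"
python3 -m inch '[[[0,0,0.004,0,0,0,1],[0,0,0.008,0,0,0,1],[0,0,0.01,0,0,0,1],[0,0,0.011,0,0,0,1],[0,0,0.012,0,0,0,1]]]' | grep -E "eef_p|force"
python3 -m inch '[[[0,0,0.001,0,0,0,1],[0,0,0.002,0,0,0,1],[0,0,0.002,0,0,0,1]]]' | grep -E "eef_p|force"
```

```text
eef_pos: [0.482, -0.0281, 0.0933]
force: [0.4, 0.1, -2.9]
grasp_force: 64.7
eef_pos: [0.487, -0.0297, 0.0867]
force: [-0.2, 0.5, -2.5]
grasp_force: 64.7
eef_pos: [0.4862, -0.0298, 0.0839]
force: [-0.7, -0.3, -1.8]
grasp_force: 64.7
```

```bash

python3 -m inch '[[[0,0,0.001,0,0,0,1],[0,0,0.002,0,0,0,1],[0,0,0.003,0,0,0,1],[0,0,0.003,0,0,0,1]]]' | grep -E "eef_p|force"
```

```text
eef_pos: [0.4863, -0.03, 0.0817]
force: [-2.2, -1.1, 4.8]
grasp_force: 65.5
```

```bash

python3 -m inch '[[[0,0,0,0,0,0,0.25],[0,0,0,0,0,0,0.25],[0,0,0,0,0,0,0.25],[0,0,-0.015,0,0,0,0.25],[0,0,-0.04,0,0,0,0.25]]]' | grep -E "eef_p|force|gap"
python3 -m inch '[[[0,0,-0.04,0,0,-4,0.25],[0,0,-0.08,0,0,-11,0.25],[0,0,-0.12,0,0,-18,0.45],[0,0,-0.12,0,0,-25,0.45],[0,0,-0.12,0,0,-30,0.45]]]' >/dev/null
for i in 1 2 3; do python3 -m inch '[[[0,0,0,0,0,-7,0.45],[0,0,0,0,0,-14,0.45],[0,0,0,0,0,-21,0.45],[0,0,0,0,0,-28,0.45],[0,0,0,0,0,-35,0.45]]]' >/dev/null; done
python3 -m inch '[[[0,0,0,0,0,0,0.45],[0,0,0,0,0,0,0.45]]]' |grep eef_p
python3 - <<'E'
from h import *
c=robot.capture("wrist");s=robot.capture("scene")
for y in(.0375,-.0375):
    p=ch2w((-.0927,y,.102));print("placed",p[:2],circ("wrist",p[:2],.102,.028,win=.02,fish=True,c=c),circ("scene",p[:2],.102,.028,win=.02,c=s))
plan([(ch2w((0,0,.24)),Rt(45)),(ch2w((0,0,.1018)),Rt(45))])
E
```

```text
eef_pos: [0.4834, -0.0296, 0.1185]
force: [-0.0, 0.5, -0.1]
finger_gap: 0.0642
grasp_force: 0.0
eef_pos: [0.4857, -0.0297, 0.2402]
placed [0.47864659 0.04368973] (array([0.4796, 0.0417]), 1.83) (array([0.4786, 0.0417]), 1.93)
placed [ 0.48579821 -0.03096852] (array([ 0.4858, -0.033 ]), 2.15) (array([ 0.4858, -0.033 ]), 1.98)
d [-0.091, -0.0398, 0.0002] rot [0.1, -0.1, 0.0] | to [0.574, 0.015, 0.24]
d [0.0, 0.0, 0.1382] rot [0.0, 0.0, 0.0] | to [0.574, 0.015, 0.102]
```

Both tins stand in the tin bay at their spots. Now regrip the hub handle and turn 90° clockwise to the jar bay stop.

```bash

python3 -m inch '[[[-0.03,-0.013,0,0,0,0,0.45],[-0.06,-0.026,0,0,0,0,0.45],[-0.091,-0.04,0,0,0,0,0.45],[-0.091,-0.04,0,0,0,0,0.45],[-0.091,-0.04,0,0,0,0,0.45]]]' | grep eef_p
python3 -m inch '[[[0,0,0.04,0,0,0,0.45],[0,0,0.08,0,0,0,0.45],[0,0,0.12,0,0,0,0.45],[0,0,0.139,0,0,0,0.45],[0,0,0.139,0,0,0,0.45]]]' | grep -E "eef_p|force"
python3 -m inch '[[[0,0,0,0,0,0,0.45],[0,0,0,0,0,0,1],[0,0,0,0,0,0,1],[0,0,0,0,0,0,1],[0,0,0,0,0,0,1]]]' | grep -E "eef_p|force|gap"
for i in 1 2 3; do python3 -m inch '[[[0,0,0,0,0,6,1],[0,0,0,0,0,12,1],[0,0,0,0,0,18,1],[0,0,0,0,0,24,1],[0,0,0,0,0,30,1]]]' | grep -E "force|gap"; done
python3 -m inch '[[[0,0,0,0,0,0,1],[0,0,0,0,0,0,1]]]'
python3 -c "
from h import *
plan([(ch2w((0,0,.1018)),Rt(-45))])"
```

```text
eef_pos: [0.5755, 0.0161, 0.2389]
eef_pos: [0.5692, 0.0145, 0.0963]
force: [-1.0, 0.4, -0.4]
grasp_force: 0.0
eef_pos: [0.5756, 0.0158, 0.1045]
force: [-2.9, 1.2, 6.1]
finger_gap: 0.0144
grasp_force: 60.8
force: [-1.5, -0.8, 3.9]
finger_gap: 0.0145
grasp_force: 60.7
force: [-1.1, -3.2, 4.6]
finger_gap: 0.0148
grasp_force: 60.5
force: [-2.3, -5.6, 6.1]
finger_gap: 0.0143
grasp_force: 60.7
clock: 33.6
eef_pos: [0.5758, 0.0133, 0.1045]
ee_rot: [[-0.772, 0.635, 0.003], [0.635, 0.772, -0.004], [-0.005, -0.002, -1.0]]
force: [-1.3, -5.5, 5.2]
finger_gap: 0.0144
grasp_force: 60.6
d [0.0022, 0.0006, 0.0027] rot [-0.1, 0.3, 0.1] | to [0.574, 0.015, 0.102]
```

```bash

python3 -m inch '[[[0,0,0,0,0,0,0.4],[0,0,0,0,0,0,0.4],[0,0,-0.04,0,0,0,0.4],[0,0,-0.08,0,0,0,0.4],[0,0,-0.12,0,0,0,0.4]]]' >/dev/null
python3 -m inch '[[[0.03,0,-0.02,0,0,7,0.2],[0.05,0,-0.03,0,0,14,0.2],[0.05,0,-0.03,0,0,21,0.2],[0.05,0,-0.03,0,0,28,0.2],[0.05,0,-0.03,0,0,35,0.2]]]' >/dev/null
python3 -m inch '[[[0,0,0,0,0,5,0.2],[0,0,0,0,0,10,0.2],[0,0,0,0,0,10,0.2],[0,0,0,0,0,10,0.2]]]' |grep eef
python3 - <<'E'
from h import *
C={k:robot.capture(k) for k in("top","scene","wrist")}
cv2.imwrite("pics/w8.png",C["wrist"]["img"])
for n,X,z,r in [("jar1",(.555,-.348),.07,.026),("jar2",(.414,-.362),.07,.026)]:
    print(n,[(k,)+circ(k,X,z,r,fish=k=="wrist",c=C[k]) for k in C])
R=Rt(-90);plan([((.53,-.17,.25),R),((.555,-.348,.2),R),((.555,-.348,.05),R)])
E
```

```text
eef_pos: [0.5364, 0.0474, 0.2521]
jar1 [('top', array([ 0.554, -0.351]), 4.0), ('scene', array([ 0.554, -0.35 ]), 4.05), ('wrist', array([ 0.588, -0.305]), 5.26)]
jar2 [('top', array([ 0.414, -0.363]), 4.67), ('scene', array([ 0.423, -0.353]), 1.83), ('wrist', array([ 0.417, -0.338]), 3.56)]
d [-0.2154, -0.0279, 0.0018] rot [-0.1, 0.0, 0.2] | to [0.53, -0.17, 0.25]
d [-0.1796, 0.0079, 0.05] rot [0.0, 0.0, 0.0] | to [0.555, -0.348, 0.2]
d [0.0, 0.0, 0.15] rot [0.0, 0.0, 0.0] | to [0.555, -0.348, 0.05]
```

View pics/w8.png

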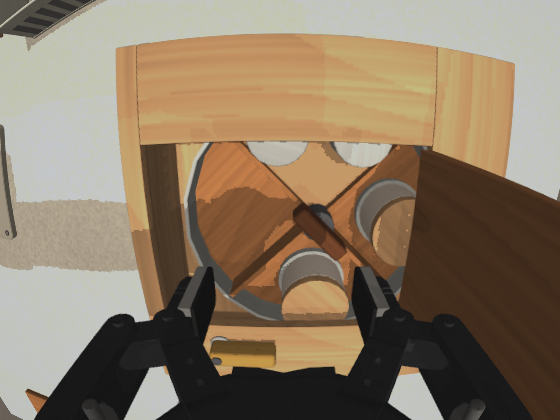

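The plain bay (220,200) is at the front, empty, with both tins at (277,150) and (362,150) in the side bay. Now the jars, jar1 first.

```bash

python3 -m inch '[[[-0.041,-0.005,0,0,0,0,0.2],[-0.082,-0.01,0,0,0,0,0.2],[-0.123,-0.015,0,0,0,0,0.2],[-0.164,-0.02,0,0,0,0,0.2],[-0.205,-0.026,0,0,0,0,0.2]]]' >/dev/null
python3 -m inch '[[[-0.04,0.001,0.01,0,0,0,0.2],[-0.08,0.003,0.02,0,0,0,0.2],[-0.12,0.005,0.03,0,0,0,0.2],[-0.16,0.006,0.04,0,0,0,0.2],[-0.19,0.006,0.05,0,0,0,0.2]]]' >/dev/null
python3 -m inch '[[[0,0,0,0,0,0,0.2],[0,0,0,0,0,0,0.2]]]' |grep eef
python3 - <<'E'
from h import *
X=(.554,-.350);b=circ("wrist",X,.07,.026,win=.03,fish=True);print(b,[circ(k,X,.07,.026,win=.03) for k in("scene","top")])
plan([((*b[0],.05),Rt(-90))])
E
```

```text
eef_pos: [0.5541, -0.3495, 0.1997]
(array([ 0.557, -0.35 ]), 3.86) [(array([ 0.555, -0.351]), 3.12), (array([ 0.556, -0.347]), 2.28)]
d [-0.0031, 0.0015, 0.1524] rot [-0.1, 0.0, 0.3] | to [0.557, -0.35, 0.05]
```

```bash

python3 -m inch '[[[-0.001,0.001,0.04,0,0,0,0.2],[-0.001,0.001,0.08,0,0,0,0.2],[-0.001,0.001,0.11,0,0,0,0.2],[-0.001,0.001,0.135,0,0,0,0.2],[-0.001,0.001,0.149,0,0,0,0.2]]]' | grep -E "eef_p|force"
python3 -m inch '[[[0,0,0,0,0,0,0.2],[0,0,0,0,0,0,0.2],[0,0,0,0,0,0,1],[0,0,0,0,0,0,1],[0,0,0,0,0,0,1]]]' | grep -E "eef_p|force|gap"
python3 -m inch '[[[0,0,0,0,0,0,1],[0,0,-0.03,0,0,0,1],[0,0,-0.07,0,0,0,1],[0,0,-0.11,0,0,0,1],[0,0,-0.15,0,0,0,1]]]' | grep -E "eef_p|force|gap"
```

```text
eef_pos: [0.5548, -0.346, 0.0502]
force: [-1.1, -0.6, -0.8]
grasp_force: 0.0
eef_pos: [0.5577, -0.3496, 0.0558]
force: [-1.2, 0.9, 5.3]
finger_gap: 0.0505
grasp_force: 63.1
eef_pos: [0.5556, -0.3486, 0.2042]
force: [0.6, -1.1, -1.8]
finger_gap: 0.0499
grasp_force: 63.2
```

```bash

python3 -m inch '[[[0,0,-0.03,0,0,0,1],[0,0,-0.06,0,0,0,1],[0,0,-0.06,0,0,0,1]]]' | grep -E "eef_p|force|gap"
python3 - <<'E'
from h import *
R=Rt(-90);plan([((.52,-.155,.26),R),(ch2w((-.0914,.0407,.26)),R),(ch2w((-.0914,.0407,.092)),R)])
E
```

```text
eef_pos: [0.5585, -0.3504, 0.2715]
force: [0.7, -0.3, 0.1]
finger_gap: 0.05
grasp_force: 63.5
d [0.1983, -0.0193, 0.0095] rot [0.5, 0.5, 0.2] | to [0.52, -0.155, 0.26]
d [0.2049, -0.0209, 0.0] rot [0.0, 0.0, 0.0] | to [0.48, 0.047, 0.26]
d [0.0, 0.0, 0.168] rot [0.0, 0.0, 0.0] | to [0.48, 0.047, 0.092]
```

```bash

python3 -m inch '[[[0.03,-0.003,0.005,0,0,0,1],[0.07,-0.007,0.01,0,0,0,1],[0.11,-0.011,0.01,0,0,0,1],[0.15,-0.015,0.01,0,0,0,1],[0.19,-0.019,0.01,0,0,0,1]]]' >/dev/null
python3 -m inch '[[[0.041,-0.004,0,0,0,0,1],[0.082,-0.008,0,0,0,0,1],[0.123,-0.012,0,0,0,0,1],[0.164,-0.016,0,0,0,0,1],[0.2,-0.021,0,0,0,0,1]]]' >/dev/null
python3 -m inch '[[[0.013,0,0,0,0,0,1],[0.013,0,0,0,0,0,1],[0.013,0,0,0,0,0,1]]]' | grep -E "eef_p|force|gap"
python3 - <<'E'
from h import *
R=Rt(-90);plan([(ch2w((-.0914,.0407,.105)),R),(ch2w((-.0914,.0407,.092)),R)])
E
```

```text
eef_pos: [0.4763, 0.0488, 0.2522]
force: [-0.4, -0.2, -2.4]
finger_gap: 0.0501
grasp_force: 63.5
d [-0.002, 0.0034, 0.1472] rot [-0.1, 0.1, 0.3] | to [0.48, 0.047, 0.105]
d [0.0, 0.0, 0.013] rot [0.0, 0.0, 0.0] | to [0.48, 0.047, 0.092]
```

```bash

python3 -m inch '[[[-0.002,0.003,0.03,0,0,0,1],[-0.002,0.003,0.07,0,0,0,1],[-0.002,0.003,0.1,0,0,0,1],[-0.002,0.003,0.13,0,0,0,1],[-0.002,0.003,0.147,0,0,0,1]]]' | grep -E "eef_p|force"
python3 -m inch '[[[0,0,0.002,0,0,0,1],[0,0,0.005,0,0,0,1],[0,0,0.008,0,0,0,1],[0,0,0.01,0,0,0,1],[0,0,0.01,0,0,0,1]]]' | grep -E "eef_p|force"
python3 -m inch '[[[0,0,0.001,0,0,0,1],[0,0,0.002,0,0,0,1],[0,0,0.003,0,0,0,1],[0,0,0.003,0,0,0,1]]]' | grep -E "eef_p|force"
```

```text
eef_pos: [0.4776, 0.0445, 0.1019]
force: [-0.2, -0.2, -3.1]
grasp_force: 63.6
eef_pos: [0.4807, 0.0462, 0.0966]
force: [0.2, 0.2, -2.5]
grasp_force: 63.6
eef_pos: [0.4798, 0.0465, 0.0927]
force: [-0.3, 0.0, -2.5]
grasp_force: 63.6
```

```bash

python3 -m inch '[[[0,0,0.001,0,0,0,1],[0,0,0.002,0,0,0,1],[0,0,0.003,0,0,0,1],[0,0,0.003,0,0,0,1]]]' | grep -E "eef_p|force"

```

```text
eef_pos: [0.4798, 0.0465, 0.0899]
force: [-1.7, 0.4, 0.9]
grasp_force: 64.0
```

Contact. Release, rise, head for jar2.

```bash

python3 -m inch '[[[0,0,0,0,0,0,0.3],[0,0,0,0,0,0,0.3],[0,0,0,0,0,0,0.3],[0,0,-0.015,0,0,0,0.3],[0,0,-0.04,0,0,0,0.3]]]' | grep -E "force|gap"
python3 -m inch '[[[0,0,-0.04,0,0,0,0.3],[0,0,-0.08,0,0,0,0.3],[0,0,-0.12,0,0,0,0.2],[0,0,-0.12,0,0,0,0.2]]]' | grep -E "eef_p"
python3 - <<'E'
from h import *
c=robot.capture("wrist");s=robot.capture("scene")
p=ch2w((-.0914,.0407,.104));print("placed",p[:2],circ("wrist",p[:2],.104,.026,win=.025,fish=True,c=c),circ("scene",p[:2],.104,.026,win=.025,c=s))
print([circ(k,(.414,-.363),.07,.026) for k in("top","scene")])
R=Rt(-90);plan([((.45,-.16,.25),R),((.414,-.363,.2),R),((.414,-.363,.05),R)])
E
```

```text
force: [0.6, 0.3, -0.3]
finger_gap: 0.0601
grasp_force: 0.0
eef_pos: [0.4843, 0.0469, 0.2582]
placed [0.47963553 0.04699911] (array([0.4786, 0.048 ]), 1.95) (array([0.4796, 0.047 ]), 2.04)
[(array([ 0.414, -0.364]), 4.65), (array([ 0.414, -0.364]), 4.13)]
d [-0.2026, -0.0496, -0.001] rot [-0.2, 0.0, 0.2] | to [0.45, -0.16, 0.25]
d [-0.1986, -0.0552, 0.05] rot [0.0, 0.0, 0.0] | to [0.414, -0.363, 0.2]
d [0.0, 0.0, 0.15] rot [0.0, 0.0, 0.0] | to [0.414, -0.363, 0.05]
```

```bash

python3 -m inch '[[[-0.04,-0.01,0,0,0,0,0.2],[-0.08,-0.02,0,0,0,0,0.2],[-0.12,-0.03,0,0,0,0,0.2],[-0.16,-0.04,0,0,0,0,0.2],[-0.2,-0.05,0,0,0,0,0.2]]]' >/dev/null
python3 -m inch '[[[-0.04,-0.011,0.01,0,0,0,0.2],[-0.08,-0.022,0.02,0,0,0,0.2],[-0.12,-0.033,0.03,0,0,0,0.2],[-0.16,-0.044,0.04,0,0,0,0.2],[-0.2,-0.055,0.05,0,0,0,0.2]]]' >/dev/null
python3 -m inch '[[[-0.003,0,0,0,0,0,0.2],[-0.003,0,0,0,0,0,0.2],[-0.003,0,0,0,0,0,0.2]]]' |grep eef
python3 - <<'E'
from h import *
X=(.414,-.364);b=circ("wrist",X,.07,.026,win=.03,fish=True);print(b,[circ(k,X,.07,.026,win=.03) for k in("scene","top")])
plan([((*b[0],.05),Rt(-90))])
E
```

```text
eef_pos: [0.4149, -0.3593, 0.1993]
(array([ 0.416, -0.363]), 3.96) [(array([ 0.415, -0.364]), 3.08), (array([ 0.417, -0.362]), 2.32)]
d [-0.0045, -0.0004, 0.1511] rot [-0.1, -0.0, 0.3] | to [0.416, -0.363, 0.05]
```

```bash

python3 -m inch '[[[-0.004,0,0.04,0,0,0,0.2],[-0.004,0,0.08,0,0,0,0.2],[-0.004,0,0.11,0,0,0,0.2],[-0.004,0,0.135,0,0,0,0.2],[-0.004,0,0.15,0,0,0,0.2]]]' | grep -E "eef_p|force"
python3 -m inch '[[[0,0,0,0,0,0,0.2],[0,0,0,0,0,0,0.2],[0,0,0,0,0,0,1],[0,0,0,0,0,0,1],[0,0,0,0,0,0,1]]]' | grep -E "eef_p|force|gap"
python3 -m inch '[[[0,0,0,0,0,0,1],[0,0,-0.03,0,0,0,1],[0,0,-0.07,0,0,0,1],[0,0,-0.11,0,0,0,1],[0,0,-0.15,0,0,0,1]]]' | grep -E "eef_p|force|gap"
python3 -m inch '[[[0,0,-0.03,0,0,0,1],[0,0,-0.06,0,0,0,1],[0,0,-0.06,0,0,0,1]]]' | grep -E "eef_p|force|gap"
python3 - <<'E'
from h import *
R=Rt(-90);plan([((.45,-.2,.26),R),(ch2w((-.0914,-.0407,.26)),R)])
E
```

```text
eef_pos: [0.4152, -0.3613, 0.0485]
force: [-0.6, 0.3, 0.4]
grasp_force: 0.0
eef_pos: [0.4176, -0.365, 0.0535]
force: [-0.2, 0.6, 4.0]
finger_gap: 0.0502
grasp_force: 62.6
eef_pos: [0.4157, -0.3636, 0.2029]
force: [-0.3, -1.3, -1.4]
finger_gap: 0.0505
grasp_force: 63.0
eef_pos: [0.4186, -0.3661, 0.269]
force: [1.0, -0.6, -1.5]
finger_gap: 0.0503
grasp_force: 63.1
d [0.1623, 0.0475, 0.0077] rot [0.4, 0.6, 0.2] | to [0.45, -0.2, 0.26]
d [0.1616, 0.0531, 0.0] rot [0.0, 0.0, 0.0] | to [0.487, -0.034, 0.26]
```

```bash

python3 -m inch '[[[0.03,0.009,0.004,0,0,0,1],[0.065,0.019,0.008,0,0,0,1],[0.1,0.03,0.008,0,0,0,1],[0.135,0.04,0.008,0,0,0,1],[0.162,0.0475,0.008,0,0,0,1]]]' >/dev/null
python3 -m inch '[[[0.035,0.012,0,0,0,0,1],[0.07,0.024,0,0,0,0,1],[0.105,0.036,0,0,0,0,1],[0.14,0.046,0,0,0,0,1],[0.16,0.053,0,0,0,0,1]]]' >/dev/null
python3 -m inch '[[[0,0,0,0,0,0,1],[0,0,0,0,0,0,1],[0,0,0,0,0,0,1]]]' | grep -E "eef_p|force|gap"
python3 - <<'E'
from h import *
R=Rt(-90);plan([(ch2w((-.0914,-.0407,.105)),R)])
E
```

```text
eef_pos: [0.4843, -0.034, 0.2525]
force: [0.4, -1.1, -1.5]
finger_gap: 0.0505
grasp_force: 63.1
d [-0.0002, 0.0034, 0.1475] rot [-0.1, 0.1, 0.2] | to [0.487, -0.034, 0.105]
```

```bash

python3 -m inch '[[[0,0.003,0.03,0,0,0,1],[0,0.003,0.07,0,0,0,1],[0,0.003,0.1,0,0,0,1],[0,0.003,0.13,0,0,0,1],[0,0.003,0.147,0,0,0,1]]]' | grep -E "eef_p|force"
python3 -m inch '[[[0,0,0.002,0,0,0,1],[0,0,0.005,0,0,0,1],[0,0,0.008,0,0,0,1],[0,0,0.011,0,0,0,1],[0,0,0.013,0,0,0,1]]]' | grep -E "eef_p|force"
python3 -m inch '[[[0,0,0.001,0,0,0,1],[0,0,0.002,0,0,0,1],[0,0,0.003,0,0,0,1],[0,0,0.003,0,0,0,1]]]' | grep -E "eef_p|force"
```

```text
eef_pos: [0.4848, -0.035, 0.1024]
force: [-0.5, 0.5, -2.1]
grasp_force: 63.1
eef_pos: [0.4886, -0.0339, 0.0939]
force: [0.3, -0.1, -1.4]
grasp_force: 63.1
eef_pos: [0.4875, -0.0334, 0.0899]
force: [0.1, 0.2, -2.0]
grasp_force: 63.1
```

```bash

python3 -m inch '[[[0,0,0.001,0,0,0,1],[0,0,0.002,0,0,0,1],[0,0,0.003,0,0,0,1],[0,0,0.003,0,0,0,1]]]' | grep -E "eef_p|force"

```

```text
eef_pos: [0.4878, -0.0337, 0.0875]
force: [-0.2, -1.1, 3.9]
grasp_force: 63.7
```

```bash

python3 -m inch '[[[0,0,0,0,0,0,0.3],[0,0,0,0,0,0,0.3],[0,0,0,0,0,0,0.3],[0,0,-0.015,0,0,0,0.3],[0,0,-0.04,0,0,0,0.3]]]' | grep -E "force|gap"
python3 -m inch '[[[0,0,-0.04,0,0,0,0.3],[0,0,-0.08,0,0,-7,0.3],[0,0,-0.12,0,0,-14,0.5],[0,0,-0.15,0,0,-21,1],[0,0,-0.18,0,0,-28,1]]]' | grep -E "eef_p"
for i in 1 2; do python3 -m inch '[[[0,0,0,0,0,-7,1],[0,0,0,0,0,-14,1],[0,0,0,0,0,-21,1],[0,0,0,0,0,-28,1],[0,0,0,0,0,-31,1]]]' >/dev/null; done
python3 - <<'E'
from h import *
c=robot.capture("wrist");s=robot.capture("scene")
for y in(.0407,-.0407):
    p=ch2w((-.0914,y,.104));print("placed",p[:2],circ("wrist",p[:2],.104,.026,win=.025,fish=True,c=c),circ("scene",p[:2],.104,.026,win=.025,c=s))
pts=[]
for p,t in [(92,45),(80,45),(68,45),(56,45),(45,45),(36,38),(27,31),(18,24),(9,17),(0,10)]:
    q=np.radians(p);th=np.radians(t);z=np.array([np.sin(th),-np.cos(th)]);x=np.array([-np.cos(th),-np.sin(th)])
    E=np.array([.09-.242*np.cos(q),.13+.242*np.sin(q)]);C=E+.02*z if p>=45 else np.array([.09-.222*np.cos(q),.13+.222*np.sin(q)])
    T=C-.011*z-.011*x;pts.append((ch2w((T[0],.05,T[1])),Rt(0,t)))
R=Rt(0,45);a=pts[0][0]
plan([(ch2w((-.1,.05,.40)),Rt()),(ch2w((-.05,.05,.44)),R),(a+[0,0,.06],R)]+pts)
E
```

```text
force: [1.1, 0.1, -0.4]
finger_gap: 0.0598
grasp_force: 0.0
eef_pos: [0.4879, -0.0333, 0.3092]
placed [0.47963553 0.04699911] (array([0.4786, 0.047 ]), 2.44) (array([0.4776, 0.046 ]), 2.11)
placed [ 0.48739742 -0.03402998] (array([ 0.4864, -0.031 ]), 2.27) (array([ 0.4884, -0.031 ]), 2.31)
d [0.0089, 0.09, -0.0933] rot [-0.0, -0.1, 0.2] | to [0.47, 0.055, 0.4]
d [-0.05, -0.0, -0.04] rot [-0.0, -45.0, -0.0] | to [0.52, 0.06, 0.44]
d [-0.1102, -0.0, 0.1197] rot [0.0, 0.0, 0.0] | to [0.682, 0.076, 0.433]
d [0.0424, 0.0, 0.0424] rot [0.0, 0.0, 0.0] | to [0.682, 0.076, 0.373]
d [0.0382, 0.0, -0.0332] rot [0.0, 0.0, 0.0] | to [0.632, 0.071, 0.37]
d [0.0442, -0.0, -0.0245] rot [0.0, 0.0, 0.0] | to [0.583, 0.066, 0.356]
d [0.0484, -0.0, -0.0148] rot [0.0, 0.0, 0.0] | to [0.539, 0.062, 0.332]
d [0.0462, 0.0, -0.0044] rot [0.0, 0.0, 0.0] | to [0.503, 0.059, 0.303]
d [0.0335, 0.0, 0.0042] rot [0.0, 7.0, 0.0] | to [0.482, 0.057, 0.276]
d [0.0314, -0.0, 0.0136] rot [0.0, 7.0, -0.0] | to [0.466, 0.055, 0.246]
d [0.0267, -0.0, 0.0221] rot [-0.0, 7.0, -0.0] | to [0.455, 0.054, 0.213]
d [0.0199, -0.0, 0.0291] rot [0.0, 7.0, 0.0] | to [0.448, 0.053, 0.178]
d [0.0115, 0.0, 0.0338] rot [0.0, 7.0, -0.0] | to [0.447, 0.053, 0.143]
```

Both jars stand at their spots. Now shut the lid: hook closed fingers behind its top edge beside the knob (chest y +50 mm), pull over and press down.

```bash

python3 -m inch '[[[0.003,0.03,-0.03,0,0,0,1],[0.006,0.06,-0.06,0,0,0,1],[0.009,0.09,-0.093,0,-4,0,1],[0,0.09,-0.11,0,-11,0,1],[-0.01,0.09,-0.12,0,-18,0,1]]]' | grep eef_p
python3 -m inch '[[[0,0,0,0,-7,0,1],[0,0,0,0,-14,0,1],[0,0,0,0,-21,0,1],[0,0,0,0,-27,0,1],[0,0,0,0,-27,0,1]]]' |grep -A1 eef_p
python3 - <<'E'
from h import *
R=Rt(0,45);plan([((.60,.068,.45),R),((.682,.076,.433),R),((.682,.076,.373),R)])
E
```

```text
eef_pos: [0.4909, 0.0593, 0.4312]
eef_pos: [0.4824, 0.0565, 0.4171]
ee_rot: [[-0.712, -0.097, 0.695], [-0.07, 0.995, 0.068], [-0.698, 0.0, -0.716]]
d [-0.1076, -0.0, 0.059] rot [0.1, -0.7, 0.1] | to [0.6, 0.068, 0.45]
d [-0.0462, 0.0001, 0.0703] rot [0.0, 0.0, 0.0] | to [0.682, 0.076, 0.433]
d [0.0424, 0.0, 0.0424] rot [0.0, 0.0, 0.0] | to [0.682, 0.076, 0.373]
```

```bash

python3 -m inch '[[[-0.036,0,0.02,0,0,0,1],[-0.072,0,0.04,0,0,0,1],[-0.1076,0,0.059,0,0,0,1],[-0.125,0,0.09,0,0,0,1],[-0.154,0,0.129,0,0,0,1]]]' | grep -A1 eef_p
python3 -m inch '[[[0,0,0,0,0,0,1],[0,0,0,0,0,0,1]]]' | grep -A1 eef_p
python3 - <<'E'
from h import *
R=Rt(0,45);print(st()[0]);plan([((.684,.076,.40),R),((.684,.076,.373),R)])
E
```

```text
eef_pos: [0.6844, 0.0765, 0.448]
ee_rot: [[-0.704, -0.097, 0.704], [-0.068, 0.995, 0.069], [-0.707, 0.001, -0.707]]
eef_pos: [0.6842, 0.0765, 0.4404]
ee_rot: [[-0.711, -0.097, 0.696], [-0.07, 0.995, 0.068], [-0.699, 0.0, -0.715]]
{'clock': 49.6, 'eef_pos': [0.6842, 0.0765, 0.4404], 'force': [-0.7034, 0.0215, 0.1357], 'finger_gap': 0.0002, 'grasp_force': 0.0, 'joint_positions': [0.1171, 0.0439, -0.0062, 0.7464, -0.0136, 0.014]}
d [0.0284, -0.0005, 0.0287] rot [0.1, -0.6, 0.1] | to [0.684, 0.076, 0.4]
d [0.0191, 0.0, 0.0191] rot [0.0, 0.0, 0.0] | to [0.684, 0.076, 0.373]
```

```bash

python3 -m inch '[[[0.009,0,0.018,0,0,0,1],[0.019,0,0.028,0,0,0,1],[0.031,0,0.04,0,0,0,1],[0.0435,0,0.052,0,0,0,1],[0.0435,0,0.052,0,0,0,1]]]' | grep -E "eef_p|force"
python3 -m inch '[[[0.013,0,-0.01,0,0,0,1],[0.026,0,-0.021,0,0,0,1],[0.042,0,-0.037,0,0,0,1],[0.056,0,-0.044,0,0,0,1],[0.07,0,-0.053,0,0,0,1]]]' | grep -E "eef_p|force"
python3 - <<'E'
from h import *
R=Rt(0,45);plan([((.632,.071,.37),R),((.583,.066,.356),R),((.539,.062,.332),R)])
E
```

```text
eef_pos: [0.6862, 0.0767, 0.3757]
force: [-1.0, 1.1, -0.7]
grasp_force: 0.0
eef_pos: [0.6017, 0.0684, 0.3718]
force: [2.2, 0.6, 1.0]
grasp_force: 1.0
d [-0.0201, -0.0004, 0.0229] rot [0.1, 0.4, 0.1] | to [0.632, 0.071, 0.37]
d [0.0447, -0.0003, -0.0249] rot [0.0, 0.0, 0.0] | to [0.583, 0.066, 0.356]
d [0.0482, 0.0002, -0.0143] rot [0.0, 0.0, 0.0] | to [0.539, 0.062, 0.332]
```

```bash

python3 -m inch '[[[0.013,0,0,0,0,0,1],[0.025,0,-0.002,0,0,0,1],[0.041,0,-0.007,0,0,0,1],[0.057,0,-0.012,0,0,0,1],[0.073,0,-0.0163,0,0,0,1]]]' | grep -E "eef_p|force"
python3 -m inch '[[[0.016,0,-0.002,0,0,0,1],[0.031,0,-0.003,0,0,0,1],[0.046,0,-0.004,0,0,0,1],[0.046,0,-0.004,0,0,0,1]]]' | grep -E "eef_p|force"
python3 - <<'E'
from h import *
plan([((.503,.059,.303),Rt(0,45)),((.482,.057,.276),Rt(0,38)),((.466,.055,.246),Rt(0,31)),((.455,.054,.213),Rt(0,24)),((.448,.053,.178),Rt(0,17)),((.447,.053,.141),Rt(0,10))])
s=robot.capture("scene");a=cv2.resize(s["img"][90:350,110:420],None,fx=2.2,fy=2.2,interpolation=cv2.INTER_CUBIC)
cv2.imwrite("pics/s9.png",a)
E
```

```text
eef_pos: [0.5385, 0.0621, 0.3302]
force: [1.4, -0.0, -0.5]
grasp_force: 0.6
eef_pos: [0.5006, 0.0583, 0.2961]
force: [-1.2, 1.7, -0.1]
grasp_force: 0.0
d [-0.0066, 0.0004, -0.0031] rot [0.1, -0.2, 0.1] | to [0.503, 0.059, 0.303]
d [0.034, 0.0, 0.0042] rot [0.0, 7.0, 0.0] | to [0.482, 0.057, 0.276]
d [0.0312, -0.0005, 0.0137] rot [0.0, 7.0, -0.0] | to [0.466, 0.055, 0.246]
d [0.0265, 0.0001, 0.0226] rot [-0.0, 7.0, -0.0] | to [0.455, 0.054, 0.213]
d [0.0207, -0.0003, 0.0291] rot [0.0, 7.0, 0.0] | to [0.448, 0.053, 0.178]
d [0.0118, 0.0001, 0.0351] rot [0.0, 7.0, -0.0] | to [0.447, 0.053, 0.141]
```

```bash

python3 -m inch '[[[0.0137,0,0.0005,0,3.5,0,1],[0.0274,0,0.0009,0,7,0,1],[0.0437,0,0.0058,0,10.5,0,1],[0.06,0,0.0108,0,14,0,1],[0.0755,0,0.0185,0,17.5,0,1]]]' | grep -E "eef_p|force"
python3 - <<'E'
from h import *
plan([((.4515,.054,.196),Rt(0,20.5))]);plan([((.448,.053,.178),Rt(0,17))]);plan([((.447,.053,.16),Rt(0,13.5))]);plan([((.447,.053,.143),Rt(0,10))]);plan([((.447,.053,.139),Rt(0,10))])
E
```

```text
eef_pos: [0.4644, 0.0548, 0.2329]
force: [0.7, 0.4, 0.9]
grasp_force: 0.4
d [0.0286, 0.0005, 0.0267] rot [0.1, 7.1, 0.1] | to [0.452, 0.054, 0.196]
d [0.0401, -0.0002, 0.041] rot [0.1, 10.6, 0.1] | to [0.448, 0.053, 0.178]
d [0.0493, -0.0001, 0.0565] rot [0.0, 14.1, 0.1] | to [0.447, 0.053, 0.16]
d [0.0572, -0.0001, 0.0716] rot [0.0, 17.6, 0.1] | to [0.447, 0.053, 0.143]
d [0.059, -0.0001, 0.0751] rot [0.0, 17.6, 0.1] | to [0.447, 0.053, 0.139]
```

```bash

python3 -m inch '[[[0.0145,0,0.0135,0,3.5,0,1],[0.0286,0,0.0267,0,7,0,1],[0.04,0,0.041,0,10.5,0,1],[0.049,0,0.0565,0,14,0,1],[0.056,0,0.069,0,17.5,0,1]]]' | grep -E "eef_p|force"
python3 -m inch '[[[0,0,0,0,0,0,1],[0,0,0.002,0,0,0,1],[0,0,0.003,0,0,0,1]]]' | grep -E "eef_p|force"
```

```text
eef_pos: [0.4467, 0.053, 0.1438]
force: [0.6, -0.4, 0.5]
grasp_force: 0.3
eef_pos: [0.4473, 0.053, 0.1419]
force: [-1.5, -0.5, 8.4]
grasp_force: 4.2
```

Lid is down on its stop (8 N at flush height). Now the turnbutton: push its nose from the right side back over the lid.

```bash

python3 -m inch '[[[0,0,-0.03,0,3,0,1],[0,0,-0.07,0,7,0,1],[0,0,-0.08,0,10,0,1],[0,0,-0.08,0,10,0,1]]]' | grep -E "eef_p|force"
python3 - <<'E'
from h import *
R=Rt();b=lambda th,off,z:ch2w((-.1+.045*np.cos(th)+off*np.sin(th),-.115+.045*np.sin(th)-off*np.cos(th),z))
plan([(ch2w((-.055,-.155,.22)),R),(ch2w((-.055,-.155,.149)),R)]+[(b(np.radians(t),o,.149),R) for t,o in((0,.024),(20,.024),(40,.024),(60,.023),(80,.021),(92,.020),(95,.02))])
E
```

```text
eef_pos: [0.4351, 0.0519, 0.2236]
force: [0.1, 0.3, -0.2]
grasp_force: 0.0
d [-0.0796, -0.205, 0.0044] rot [-0.0, 0.5, 0.2] | to [0.535, -0.144, 0.22]
d [0.0, 0.0, 0.071] rot [0.0, 0.0, 0.0] | to [0.535, -0.144, 0.149]
d [-0.0, 0.016, 0.0] rot [0.0, 0.0, 0.0] | to [0.533, -0.128, 0.149]
d [-0.0055, 0.0168, 0.0] rot [0.0, 0.0, 0.0] | to [0.537, -0.111, 0.149]
d [0.0006, 0.0177, 0.0] rot [0.0, 0.0, 0.0] | to [0.535, -0.094, 0.149]
d [0.0075, 0.0169, 0.0] rot [0.0, 0.0, 0.0] | to [0.526, -0.077, 0.149]
d [0.0139, 0.0132, 0.0] rot [0.0, 0.0, 0.0] | to [0.51, -0.066, 0.149]
d [0.0101, 0.005, 0.0] rot [0.0, 0.0, 0.0] | to [0.5, -0.062, 0.149]
d [0.0024, 0.0009, 0.0] rot [0.0, 0.0, 0.0] | to [0.497, -0.061, 0.149]
```

```bash

python3 -m inch '[[[-0.015,-0.038,0,0,0,0,1],[-0.03,-0.076,0,0,0,0,1],[-0.045,-0.114,0,0,0,0,1],[-0.06,-0.152,0,0,0,0,1],[-0.075,-0.19,0.004,0,0.5,0,1]]]' >/dev/null
python3 -m inch '[[[-0.005,-0.015,0,0,0,0,1],[-0.005,-0.015,0.02,0,0,0,1],[-0.005,-0.015,0.05,0,0,0,1],[-0.005,-0.015,0.071,0,0,0,1],[-0.005,-0.015,0.071,0,0,0,1]]]' | grep -E "eef_p|force"
python3 -m inch '[[[0,0.016,0,0,0,0,1],[-0.0055,0.033,0,0,0,0,1],[-0.005,0.0505,0,0,0,0,1],[0.0026,0.0675,0,0,0,0,1],[0.0165,0.0806,0,0,0,0,1]]]' | grep -E "eef_p|force"
python3 -m inch '[[[0.01,0.005,0,0,0,0,1],[0.0125,0.006,0,0,0,0,1],[0.0135,0.006,0,0,0,0,1],[0.0135,0.006,0,0,0,0,1]]]' | grep -E "eef_p|force"
```

```text
eef_pos: [0.53, -0.1451, 0.1425]
force: [0.5, 0.2, 1.0]
grasp_force: 0.0
eef_pos: [0.5072, -0.0656, 0.1441]
force: [2.4, -0.8, -0.1]
grasp_force: 0.9
eef_pos: [0.5008, -0.0617, 0.1459]
force: [20.5, 0.1, -11.5]
grasp_force: 10.1
```

Pressing on the end stop. Back off, rise away, and check.

```bash

python3 -m inch '[[[-0.02,0,0,0,0,0,1],[-0.025,0,0,0,0,0,1],[-0.025,0,-0.04,0,0,0,1],[-0.025,0,-0.08,0,0,0,1],[-0.025,0,-0.12,0,0,0,1]]]' >/dev/null
for i in 1 2; do python3 -m inch '[[[0.035,-0.015,-0.02,0,0,0,1],[0.07,-0.03,-0.03,0,0,0,1],[0.1,-0.06,-0.03,0,0,0,1],[0.11,-0.09,-0.03,0,0,0,1],[0.11,-0.12,-0.03,0,0,0,1]]]' |grep -E "eef_p|force|clock"; done
python3 - <<'E'
from h import *
T=robot.capture("top")["img"];S=robot.capture("scene")["img"]
o=np.zeros((600,800,3),np.uint8)
a=cv2.resize(T[80:240,130:430],(600,320),interpolation=cv2.INTER_CUBIC);o[:320,:600]=a
b=cv2.resize(S[60:400,100:420],(264,280),interpolation=cv2.INTER_AREA);o[320:600,:264]=b
d=cv2.resize(S[150:290,200:330],(260,280),interpolation=cv2.INTER_CUBIC);o[320:600,270:530]=d
d=cv2.resize(T[130:210,270:340],(245,280),interpolation=cv2.INTER_CUBIC);o[320:600,540:785]=d
cv2.imwrite("pics/fin.png",o)
E
```

```text
clock: 55.07
eef_pos: [0.4175, -0.1896, 0.2959]
force: [0.8, 0.3, 0.3]
grasp_force: 0.0
clock: 55.48
eef_pos: [0.3202, -0.32, 0.3269]
force: [-0.4, -0.7, 0.5]
grasp_force: 0.0
```

View pics/fin.png

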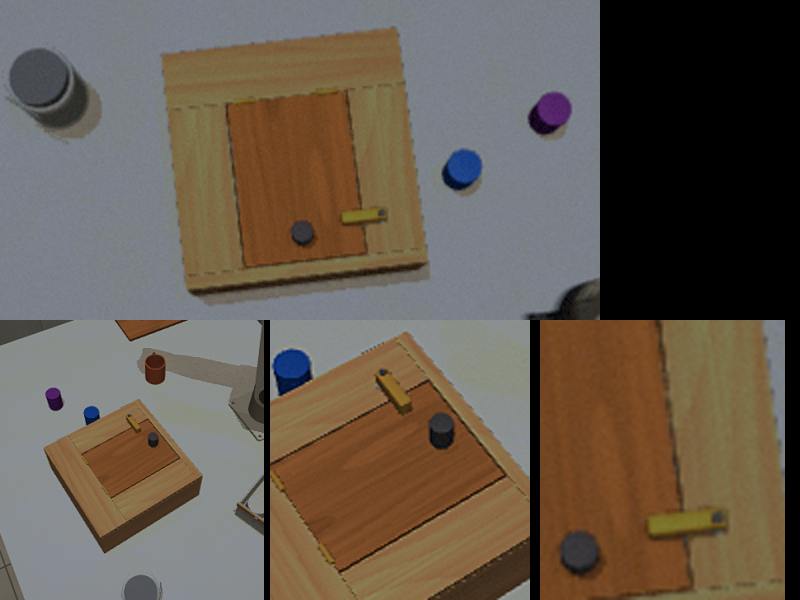

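The final picture shows the lid shut flush, the turnbutton (363,215) over it, and the bystanders and look-alikes in view where they were. Handing in.

```bash
python3 -c "
from workcell import robot
print(robot.finish_job())"
```

```text
the job is handed in; nothing more can be done
None
```

I put both tins in the step bay and both jars in the plain bay. The carousel is on the jar stop, the lid is shut with the turnbutton over it, and the job is handed in at about 56 s on the robot clock; no verdict came back.

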